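# Rack a threaded stud in the indexing carousel and advance it one click

### The job

Rack the black threaded stud in the small tool carousel: first lay it in the orange angled rest, threaded end down against the foot plate, and let go; then take it by its plain end, stand it fully down in the empty socket at the red load mark, threaded end first, and let go. Then turn the carousel by its black bar exactly one click anticlockwise (seen from above), so that the next socket comes to the mark, and leave everything else where it is.

Things in the scene. Friction and masses are not known exactly. Their poses are not given: they have to be found in the camera images.
- stud: Black steel stud, a round bar 160 mm long with a paper tag near the middle: one half threaded (21 mm diameter), the other plain (19 mm), about 0.2 kg. Starts lying on the table; it can roll. Origin under its middle as it lies; y runs along the bar from the threaded to the plain end, z up as it lies (centre line at x = -2, z = 12 mm).
- thread_end (a point): Centre of the stud's threaded end face.
- plain_end (a point): Centre of the stud's plain end face; axes as stud.
- angled_rest: Fixed rest: base plate 110 x 70 x 10 mm with two orange V saddles (36 mm across) in line on a 45 degree slope rising towards its +x, and a foot plate at the low end. Origin: centre of the underside; y level, across the slope. Saddles stand 4-18 and 92-106 mm up the slope from the foot plate; between them it is free to 30 mm below the stud's centre line.
- rest_foot (a point): Point on the foot plate where the centre of the stud's lower end face belongs, at (-45, 0, 45) mm in angled_rest. A stud set down higher on the slope may not slide down by itself.
- rest_top (a point): Centre of the stud's upper end face when it is seated in the rest: 160 mm up the slope from rest_foot, 158 mm above the table. The last 54 mm of the stud stand free above the upper saddle.
- carousel_base: Fixed round grey base of the carousel, 190 mm diameter, 12 mm high; origin at the centre of its underside. A red tongue (load mark) juts out on its -x side, the spring strut of the clicks on its +x side. A cold chisel (top 173 mm above the table) is fixed in the socket opposite the mark and a lag screw (top 140 mm) in the next one anticlockwise.
- load_mark (a point): Top of the red load mark, 107 mm from the carousel's axis.
- carousel (a joint): Angle of the carousel, 0 as it starts (in a click position, against a stop), growing anticlockwise seen from above. The next click position, also against a stop, is at 1.047 rad (60 degrees). A spring strut holds it in either: about 0.1 N m turns it; before halfway (0.52 rad) it springs back when let go, past halfway it snaps on to the next click.
- load_socket (a point): Centre of the padded floor (23.5 mm above the table) of the empty socket at the load mark; it turns with the carousel. Six blue sockets stand on a circle of 60 mm radius on a 170 mm disc; each has a 27 mm bore, a mouth flared to 37 mm, and a rim 53 mm above its floor: a loose fit in which the stud may rock a little. z up; the socket lies at -x from the carousel's axis.
- turn_bar (a point): Middle of the black turning bar on the carousel's central column, 195 mm above the table: 70 mm long (along this point's y), 14 mm thick (along x), 24 mm high; x and y turn with the carousel. Nothing else there is higher than the seated stud's top, 184 mm.
- chisel: Bystander: old chisel with a wooden handle lying flat, 29 x 235 x 31 mm, long along its y, origin under its middle; leave alone.
- screwdriver: Bystander: worn screwdriver lying flat, 226 mm long along its y, 35 mm high, origin under its middle; leave alone.
- wood_block: Bystander: notched hardwood block, 34 x 115 x 16 mm, long along its y, origin under its middle; leave alone.
Mind the look-alikes: they are no part of the job. What is shaped like the stud but yellow is not meant.

How it is judged:
On the way, in this order (a step that is already met when the one before it is completed fails the run):
1. the stud lies in both saddles of the angled rest, threaded end down within 18 mm of its place on the foot plate, let go and still (distance between thread_end and rest_foot below 0.018 m and distance between plain_end and rest_top below 0.02 m and contact force between the fingers and stud below 0.2 N and linear speed of stud below 0.02 m/s), for 0.2 s.
2. the stud stands fully down in the socket at the load mark, threaded end first, let go, the carousel not yet turned (horizontal distance between thread_end and load_socket below 0.009 m and z of thread_end in the frame of load_socket below 0.008 m and angle between plain_end's own y axis and vertical below 0.2 rad and horizontal distance between plain_end and load_socket below 0.036 m and contact force between the fingers and stud below 0.2 N and linear speed of stud below 0.12 m/s and value of joint carousel between -0.12 and 0.12 rad), for 0.2 s.
At the end, for the whole second after the job is handed in: The stud stands upright in its loose socket (within 11 degrees; slight rocking is allowed), threaded end down, fully down in its socket (end face within 8 mm of the floor and 9 mm of the centre line), let go, and the carousel rests one click anticlockwise of its start (1.047 +/- 0.08 rad) (horizontal distance between thread_end and load_socket below 0.009 m and z of thread_end in the frame of load_socket below 0.008 m and angle between plain_end's own y axis and vertical below 0.2 rad and horizontal distance between plain_end and load_socket below 0.036 m and value of joint carousel between 0.967 and 1.127 rad and velocity of joint carousel between -0.05 and 0.05 rad/s and linear speed of stud below 0.12 m/s); the robot touches nothing.
It fails at once if a bystander is moved more than 30 mm (distance of any of chisel, screwdriver, wood_block from where it was at the start of the episode above 0.03 m).
It also fails if it takes over 72 s, if anything falls off the work surface, if the arm or the gripper's body presses on something with over 40 N, if the wrist force passes 120 N, or if a joint passes its speed limit or range.

### The arm

A 6-joint arm with a two-finger parallel gripper is mounted at the origin on the work surface; the furniture and walls round the work are solid. World frame = base frame: x ahead of the robot, y to its left, z up, the work surface at z = 0. Lengths are in m, angles in rad, forces in N, time in s.
With the tool pointing down it reaches from about 0.3 to 0.775 m from the base axis. Payload 14.6 kg.
Tool frame: the origin (TCP) lies at the very end of the fingers, on their centre line; the grasp point (between the pads) lies 19 mm behind it; z points along the fingers, y is the line along which they close (so a half turn about z gives the same grasp; the last joint's range is limited). The gripper opens to 94 mm and grips with 3 to 60 N. Pads are 16 mm wide; open, the fingers measure 119 mm over their backs; the gripper's body (75 mm by 177 mm) begins 78 mm behind the grasp point.
Start: joints at [-1.384, 0.3, 1.521, -0, 1.321, -0.067], TCP at [0.138, -0.532, 0.168] pointing down, gripper open.
Joint ranges: [-3.03, 3.03], [-0.79, 2.21], [0.23, 2.52], [-1.04, 4.18], [0, 3.07], [-2.55, 2.55]. Speed limits (rad/s): [2.22, 2.22, 2.57, 3.14, 3.14, 3.14].

### API

Orientations are given as [roll, pitch, yaw] about the fixed x, y, z axes, in that order (R = Rz(yaw) Ry(pitch) Rx(roll)).
In Python, from station import ctrl gives the robot as it stands.
- The arm moves only by the tool carry_out, never from a script. Its argument "motion" is text: rows parted by semicolons, each of 7 numbers parted by spaces: the shift along the world's x, y, z in m, then the turn, a rotation vector about the world's x, y, z in degrees, then the closure in counts, from 0 (fully open) to 255 (shut). In form: dx dy dz wx wy wz hand; .... A call has 1 to 20 rows; each row shifts and turns the commanded pose from where the row before left it; what a row does not reach is not made up. A row lasts 1/12 s, in which the tool goes at most 41.7 mm and 7.16 degrees, less where a joint would pass 70% of its speed; a pose out of reach is approached as far as the arm can. A call is refused whole if a number of a shift passes 0.0417 or a number of a turn 7.16, either way. A call with a gripper value outside its range is refused whole. The fingers move at their own pace and stop on an object; "grip_force" is the grip in N (left out, the last holds). Time passes only in rows, so rows that do not move let the fingers close. It gives the time, the measured TCP pose, the force, the opening and the grip force at its end, in the units of the state.
- ctrl.get_obs(): the state, without advancing time (a new reading comes with each control period).
- ctrl.camera(name): name is "side" or "top" or "wrist"; returns a dict with "pixels" (480x640x3 uint8, red, green, blue), "range_z" (480x640 float32, m along the optical axis (not along the pixel's ray), 0 where there is no reading), "K" (3x3 intrinsics, pixels), "dist" ([k1, k2, p1, p2, k3] as OpenCV has them; the pictures are not rectified), "position" and "attitude" of the camera in the world. Camera axes: x right, y up, looking along -z (the intrinsics and any distortion apply to the point x, -y, -z); pixel columns grow to the right and rows downward; lengths in m; the calibration is good to about 2 mm. A picture is of the moment at which its call begins.
- ctrl.hand_in(): hands the job in; it is judged then, once.
The state is a dict: "time_s": time; "qpos": joint angles; "joint_vel": joint speeds; "tau": joint torques, N m; "ee_pos": TCP position; "eef_rot": TCP orientation; "force": force on the tool from outside, world axes, zero at the start; "moment": the same for the moment, N m; "grip_width": finger opening in m; "grip_force": force on a finger pad.
Only numpy, scipy, OpenCV 4.12 (cv2) and the standard library are available. Lean on these libraries where they do the work, as an engineer would, in place of code of your own. Each camera call takes 0.05 s, during which the arm holds its last target. There are 200 camera calls.

## Working session

There is one attempt and no reset: what is moved stays moved. The work goes in short steps, Python scripts to look and compute and a tool call to move; the robot and the scene stay as the last step left them, time stands still between calls to the robot, and variables do not carry over. Pictures are saved under pics/ and viewed, at most 10 in all, crops included, and the job is handed in when it is done.

Besides the shell and the picture viewer there is one more tool, called after "Request:" as name(argument=value, ...), one argument or row to a line, values as JSON. carry_out: Moves the arm, as the interface text tells. Its arguments: {"type":"object","properties":{"motion":{"type":"string"},"grip_force":{"type":"number"}},"required":["motion"]}

```bash
mkdir -p pics; ls; cat > h.py <<'E'
import numpy as np, cv2
from station import ctrl
from scipy.spatial.transform import Rotation as R
def cam(n):
    c=ctrl.camera(n)
    a=np.array(c["attitude"],float)
    c["R"]=a if a.shape==(3,3) else (R.from_euler('xyz',a).as_matrix() if a.size==3 else None)
    return c
def pts(c):
    h,w=c["range_z"].shape
    u,v=np.meshgrid(np.arange(w),np.arange(h))
    p=cv2.undistortPoints(np.stack([u,v],-1).reshape(-1,1,2).astype(np.float64),np.array(c["K"]),np.array(c["dist"])).reshape(h,w,2)
    z=c["range_z"].astype(float)
    P=np.stack([p[...,0]*z,-p[...,1]*z,-z],-1)
    W=P@c["R"].T+np.array(c["position"])
    W[z==0]=np.nan
    return W
def save(n,img): cv2.imwrite("pics/"+n,img[...,::-1])
E
python3 - <<'E'
from h import *
print(ctrl.get_obs())
for n in("top","side"):
    c=cam(n); print(n,c["position"],c["attitude"],c["K"],c["dist"]); save(n+"0.png",c["pixels"]); np.save(n+"0.npy",pts(c)); np.save(n+"0i.npy",c["pixels"])
E
```

```text
pics
{'time_s': 0.0, 'qpos': array([-1.38363646e+00,  3.00455889e-01,  1.52158865e+00, -9.92467371e-06,
        1.32064780e+00, -6.65950020e-02]), 'joint_vel': array([-7.11742073e-05, -5.19379127e-04, -9.50409434e-04, -8.90404117e-04,
       -1.11392189e-03, -1.04475820e-03]), 'tau': array([-3.38889868e-04, -5.31804729e+01, -3.52741456e+01,  7.06728618e-02,
        2.43513932e-02, -9.86362625e-05]), 'ee_pos': array([ 0.13801439, -0.53209885,  0.16719148]), 'eef_rot': array([-3.14049477e+00, -6.35877083e-05,  2.53757300e-01]), 'force': array([ 0.002888  , -0.56567105,  0.15547521]), 'moment': array([ 0.02243805, -0.02287998,  0.03186956]), 'grip_force': 0.0, 'grip_width': 0.09398371871005362}
top [0.35835949 0.42156879 1.24607044] [ 0.08065824 -0.00876603 -1.57738776] [[436.93152291   0.         320.4267051 ]
 [  0.         436.93152291 237.13836815]
 [  0.           0.           1.        ]] [-0.02814243  0.          0.          0.          0.        ]
side [-0.12067215  1.10365173  0.64203074] [ 1.04476   -0.0262005 -2.4195328] [[518.5375689    0.         320.23784645]
 [  0.         518.5375689  248.45948821]
 [  0.           0.           1.        ]] [-0.12914613  0.          0.          0.          0.        ]
```

View pics/top0.png

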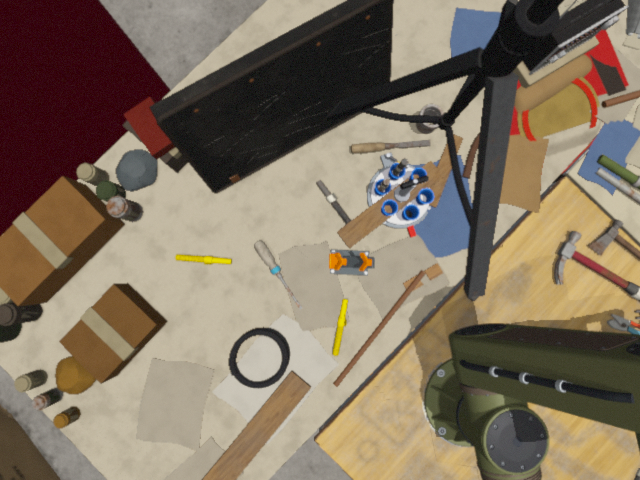

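View pics/side0.png

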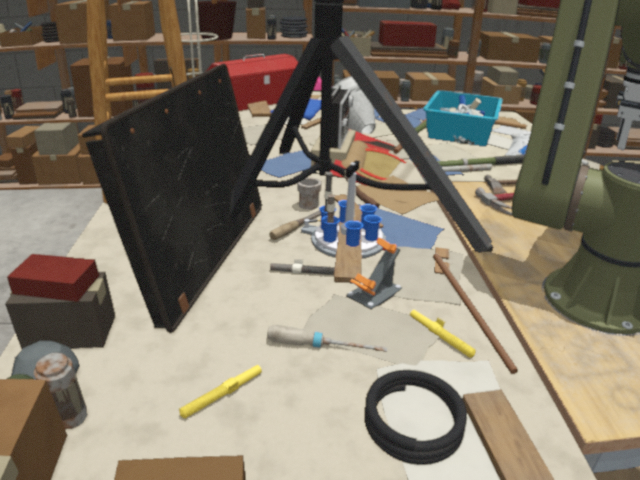

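```bash
python3 - <<'E'
from h import *
i=np.load("top0i.npy"); j=np.load("side0i.npy")
a=cv2.resize(i[125:295,300:490],None,fx=3.5,fy=3.5,interpolation=cv2.INTER_CUBIC)[:595,:665]
save("topcrop.png",a)
b=cv2.resize(j[160:320,250:460],None,fx=3.7,fy=3.7,interpolation=cv2.INTER_CUBIC); save("sidecrop.png",b)
W=np.load("top0.npy")
for (u,v,n) in [(323,186,'stud a'),(350,219,'stud b'),(400,190,'car'),(412,231,'mark'),(350,262,'rest'),(270,260,'sd'),(490,60,'tripod'),(485,150,'leg'),(475,290,'legend'),(460,200,'thinleg'),(445,122,'j'),(400,95,'leg2'),(385,10,'panel'),(165,105,'panel'),(220,185,'panel'),(390,70,'panel'),(427,118,'cup'),(550,15,'head'),(360,290,'tbl')]:
    print(n,np.round(W[v,u],3))
E
```

```text
stud a [0.603 0.402 0.02 ]
stud b [0.509 0.326 0.012]
car [0.583 0.191 0.061]
mark [0.474 0.149 0.01 ]
rest [0.386 0.33  0.052]
sd [0.394 0.551 0.032]
tripod [0.736 0.108 0.499]
leg [0.609 0.071 0.365]
legend [ 0.307 -0.015  0.041]
thinleg [0.546 0.043 0.113]
j [0.744 0.087 0.149]
leg2 [0.758 0.23  0.29 ]
panel [0.918 0.271 0.359]
panel [0.697 0.726 0.391]
panel [0.605 0.692 0.034]
panel [0.889 0.225 0.139]
cup [0.763 0.128 0.128]
head [0.753 0.058 0.613]
tbl [ 0.308  0.299 -0.001]
```

View pics/topcrop.png

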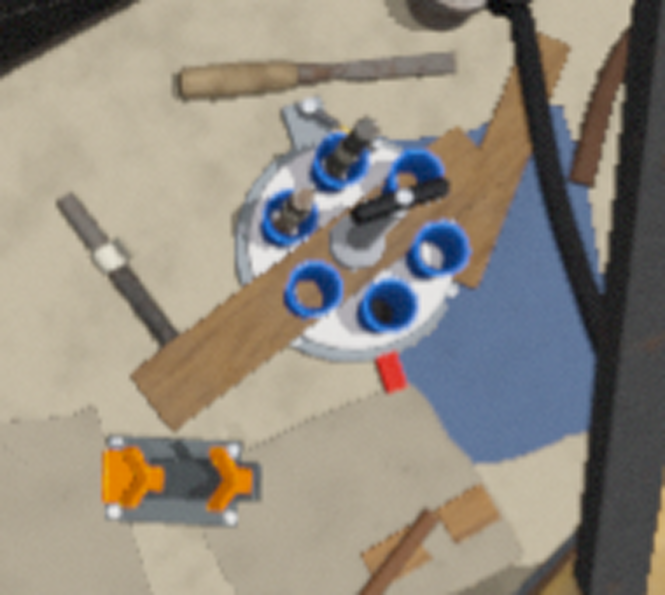

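View pics/sidecrop.png

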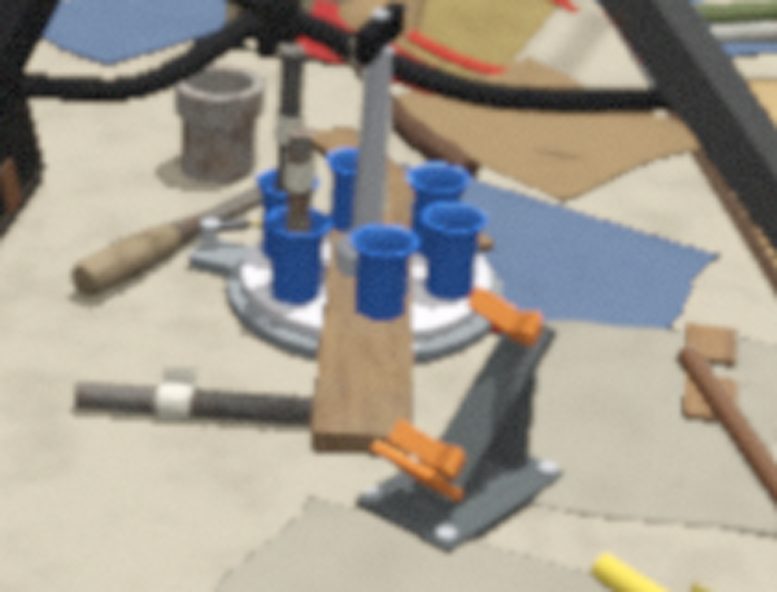

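```bash
python3 - <<'E'
from h import *
W=np.load("top0.npy"); i=np.load("top0i.npy")
f=lambda x,y:(int(round(300+x/3.5)),int(round(125+y/3.5)))
for n,L in dict(plank=[(150,385),(175,405),(200,350),(230,330),(265,305),(300,260),(345,240),(380,270),(430,170),(465,145),(480,260),(510,150),(550,60)],disc=[(300,210),(420,300),(330,340),(270,260)],stud=[(70,205),(90,230),(110,255),(130,285),(150,310),(165,332),(172,340)]).items():
  for p in L:
    u,v=f(*p); print(n,p,(u,v),np.round(W[v,u],3),i[v,u])
S=np.load("side0.npy")
for x,y in [(360,440),(360,380),(340,300),(100,395),(280,408),(300,410),(345,160),(290,100)]:
    u,v=int(round(250+x/3.7)),int(round(160+y/3.7)); print('side',(x,y),np.round(S[v,u],3))
E
```

```text
plank (150, 385) (343, 235) [0.462 0.347 0.029] [149 118  84]
plank (175, 405) (350, 241) [0.445 0.328 0.027] [155 126  89]
plank (200, 350) (357, 225) [0.49  0.308 0.029] [153 121  84]
plank (230, 330) (366, 219) [0.507 0.282 0.03 ] [155 122  82]
plank (265, 305) (376, 212) [0.527 0.253 0.023] [152 122  84]
plank (300, 260) (386, 199) [0.563 0.225 0.03 ] [143 126 124]
plank (345, 240) (399, 194) [0.573 0.192 0.053] [103 104 107]
plank (380, 270) (409, 202) [0.555 0.159 0.028] [186 178 172]
plank (430, 170) (423, 174) [0.626 0.127 0.067] [ 12  54 112]
plank (465, 145) (433, 166) [0.658 0.088 0.028] [156 125  85]
plank (480, 260) (437, 199) [0.564 0.078 0.022] [149 114  77]
plank (510, 150) (446, 168) [0.653 0.05  0.025] [154 121  82]
plank (550, 60) (457, 142) [0.73  0.015 0.023] [150 117  80]
disc (300, 210) (386, 185) [0.581 0.242 0.14 ] [74 66 60]
disc (420, 300) (420, 211) [0.53  0.128 0.024] [226 225 227]
disc (330, 340) (394, 222) [0.499 0.202 0.024] [226 225 222]
disc (270, 260) (377, 199) [0.564 0.249 0.025] [225 223 222]
stud (70, 205) (320, 184) [0.609 0.41  0.02 ] [126 118 111]
stud (90, 230) (326, 191) [0.588 0.394 0.026] [126 123 116]
stud (110, 255) (331, 198) [0.568 0.38  0.022] [227 224 209]
stud (130, 285) (337, 206) [0.545 0.363 0.021] [87 81 78]
stud (150, 310) (343, 214) [0.523 0.346 0.015] [87 82 80]
stud (165, 332) (347, 220) [0.506 0.335 0.02 ] [95 89 86]
stud (172, 340) (349, 222) [0.499 0.33  0.027] [127 103  78]
side (360, 440) [0.445 0.349 0.021]
side (360, 380) [0.484 0.301 0.024]
side (340, 300) [0.555 0.231 0.025]
side (100, 395) [0.599 0.41  0.012]
side (280, 408) [0.51  0.343 0.013]
side (300, 410) [0.5   0.338 0.012]
side (345, 160) [0.631 0.138 0.071]
side (290, 100) [0.628 0.205 0.137]
```

```bash
python3 - <<'E'
from h import *
a=np.radians(np.linspace(-75.5,34.5,19)); p=0.352*np.c_[np.cos(a),np.sin(a)]
print("; ".join("%.3f %.3f 0 0 0 6.1 0"%tuple(d) for d in np.diff(p,axis=0)))
W=np.load("top0.npy").reshape(-1,3); S=np.load("side0.npy").reshape(-1,3)
P=np.vstack([W,S]); 
# blue rims -> sockets
for n in("top","side"):
    X=np.load(n+"0.npy"); I=np.load(n+"0i.npy").astype(int)
    m=(I[...,2]>I[...,0]+70)&(X[...,2]>0.068)&(X[...,2]<0.09)&(abs(X[...,0]-.57)<.12)&(abs(X[...,1]-.19)<.12)
    k,l,s,c=cv2.connectedComponentsWithStats(m.astype(np.uint8))
    for q in range(1,k):
        if s[q,4]>3:
            b=X[l==q]; print(n,s[q,4],c[q].round(),np.round((b.min(0)+b.max(0))/2,3),np.round(b.max(0)-b.min(0),3))
    m=(I[...,0]>200)&(I[...,1]<60)&(I[...,2]<60)&(abs(X[...,0]-.47)<.04)&(abs(X[...,1]-.15)<.04); print('mark',X[m].mean(0),m.sum())
    m=(I[...,0]>200)&(I[...,1]<170)&(I[...,2]<70)&(abs(X[...,0]-.386)<.08)&(abs(X[...,1]-.33)<.1)
    k,l,s,c=cv2.connectedComponentsWithStats(m.astype(np.uint8))
    for q in range(1,k):
        if s[q,4]>8:
            b=X[l==q]; print(n,'orange',s[q,4],c[q].round(),b.mean(0).round(3),b.min(0).round(3),b.max(0).round(3))
    m=(X[...,2]>.185)&(X[...,2]<.212)&(abs(X[...,0]-.57)<.06)&(abs(X[...,1]-.19)<.06); b=X[m]; print('bar',m.sum(),b.mean(0),b.min(0),b.max(0))
E
```

```text
0.036 0.011 0 0 0 6.1 0; 0.034 0.015 0 0 0 6.1 0; 0.033 0.019 0 0 0 6.1 0; 0.030 0.022 0 0 0 6.1 0; 0.028 0.025 0 0 0 6.1 0; 0.025 0.028 0 0 0 6.1 0; 0.022 0.030 0 0 0 6.1 0; 0.019 0.033 0 0 0 6.1 0; 0.015 0.034 0 0 0 6.1 0; 0.011 0.036 0 0 0 6.1 0; 0.007 0.037 0 0 0 6.1 0; 0.003 0.037 0 0 0 6.1 0; -0.001 0.038 0 0 0 6.1 0; -0.005 0.037 0 0 0 6.1 0; -0.009 0.037 0 0 0 6.1 0; -0.012 0.035 0 0 0 6.1 0; -0.016 0.034 0 0 0 6.1 0; -0.020 0.032 0 0 0 6.1 0
top 75 [396. 171.] [0.633 0.201 0.075] [0.042 0.039 0.014]
top 64 [418. 171.] [0.627 0.143 0.076] [0.028 0.04  0.015]
top 71 [382. 187.] [0.59  0.241 0.076] [0.042 0.041 0.015]
top 105 [427. 195.] [0.565 0.124 0.077] [0.042 0.042 0.016]
top 109 [390. 207.] [0.533 0.223 0.076] [0.039 0.042 0.015]
top 100 [411. 211.] [0.52  0.165 0.075] [0.039 0.04  0.015]
mark [0.47437272 0.15194822 0.01304097] 34
top orange 51 [341. 261.] [0.39  0.354 0.05 ] [0.37  0.343 0.035] [0.411 0.366 0.063]
top orange 98 [332. 261.] [0.39  0.378 0.05 ] [0.37  0.365 0.033] [0.408 0.388 0.06 ]
top orange 53 [367. 261.] [0.386 0.291 0.112] [0.366 0.278 0.098] [0.405 
[... 165 characters left out ...]
 [0.03  0.038 0.009]
side 101 [368. 208.] [0.56  0.123 0.073] [0.045 0.046 0.01 ]
side 33 [323. 210.] [0.637 0.207 0.073] [0.031 0.027 0.009]
side 114 [372. 219.] [0.517 0.165 0.073] [0.043 0.043 0.01 ]
side 90 [330. 221.] [0.589 0.24  0.076] [0.046 0.042 0.015]
side 125 [354. 225.] [0.531 0.222 0.073] [0.044 0.044 0.01 ]
mark [nan nan nan] 0
side orange 25 [390. 247.] [0.376 0.3   0.109] [0.36 0.29 0.1 ] [0.394 0.31  0.117]
side orange 16 [369. 283.] [0.38  0.361 0.046] [0.368 0.353 0.039] [0.389 0.372 0.053]
bar 175 [0.5684893  0.18986766 0.19900845] [0.55654981 0.14840936 0.18523916] [0.59023646 0.21742412 0.20925779]<stdin>:14: RuntimeWarning: Mean of empty slice.
  ret = um.true_divide(
```

Request:
carry_out(
  motion="-0.006 0.024 0.032 0 0 0 0; -0.006 0.024 0.032 0 0 0 0; -0.006 0.024 0.032 0 0 0 0; -0.006 0.024 0.032 0 0 0 0; -0.006 0.024 0.032 0 0 0 0; -0.006 0.024 0.032 0 0 0 0; -0.006 0.024 0.032 0 0 0 0; -0.006 0.024 0.032 0 0 0 0",
)

```text
time_s: 0.77
ee_pos: [0.0897, -0.3387, 0.4251]
eef_rot: [-3.142, 0.0, 0.254]
force: [-0.5, 0.5, 0.5]
grip_width: 0.0943
grip_force: 0.0
```

Request:
carry_out(
  motion="0.036 0.011 0 0 0 6.1 0; 0.034 0.015 0 0 0 6.1 0; 0.033 0.019 0 0 0 6.1 0; 0.030 0.022 0 0 0 6.1 0; 0.028 0.025 0 0 0 6.1 0; 0.025 0.028 0 0 0 6.1 0; 0.022 0.030 0 0 0 6.1 0; 0.019 0.033 0 0 0 6.1 0; 0.015 0.034 0 0 0 6.1 0; 0.011 0.036 0 0 0 6.1 0; 0.007 0.037 0 0 0 6.1 0; 0.003 0.037 0 0 0 6.1 0; -0.001 0.038 0 0 0 6.1 0; -0.005 0.037 0 0 0 6.1 0; -0.009 0.037 0 0 0 6.1 0; -0.012 0.035 0 0 0 6.1 0; -0.016 0.034 0 0 0 6.1 0; -0.020 0.032 0 0 0 6.1 0",
)

```text
time_s: 2.27
ee_pos: [0.2891, 0.2012, 0.4233]
eef_rot: [-3.141, -0.0, 2.175]
force: [1.6, 0.3, -0.1]
grip_width: 0.094
grip_force: 0.0
```

```bash
python3 - <<'E'
from h import *
o=ctrl.get_obs(); print(o["qpos"].round(4),o["ee_pos"].round(4),o["eef_rot"].round(4))
c=cam("wrist"); save("w1.png",c["pixels"]); np.save("w1.npy",pts(c)); np.save("w1i.npy",c["pixels"]); print(c["position"],c["attitude"],c["K"])
E
```

```text
[ 0.5039 -0.2101  1.4754  0.      1.8772 -0.1007] [0.2891 0.2012 0.4233] [-3.1407e+00 -1.0000e-04  2.1754e+00]
[0.25301848 0.25573459 0.64014205] [-0.22990669  0.00107952  0.60492703] [[378.04116128   0.         309.77159197]
 [  0.         378.04116128 241.2170118 ]
 [  0.           0.           1.        ]]
```

View pics/w1.png

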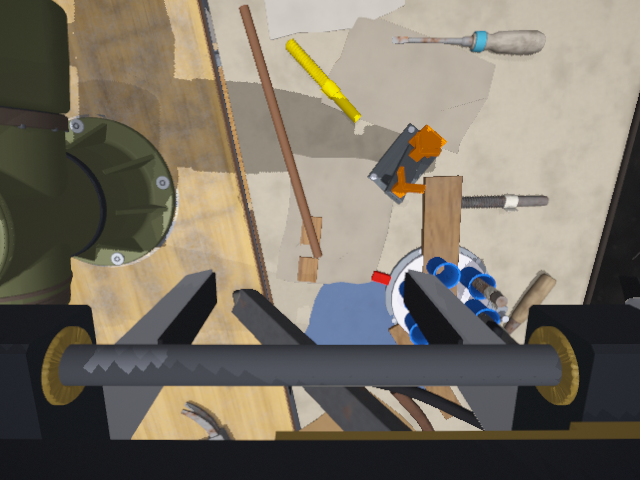

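```bash
python3 - <<'E'
from h import *
for n,f in(("w1","w1"),("top","top0"),("side","side0")):
    X=np.load(f+".npy"); I=np.load(f+"i.npy").astype(int)
    # stud candidate: height>7mm, near line, not brown
    m=(X[...,2]>.006)&(X[...,2]<.04)&(X[...,0]>.47)&(X[...,0]<.65)&(X[...,1]>.3)&(X[...,1]<.45)&(I[...,0]-I[...,2]<28)
    k,l,s,c=cv2.connectedComponentsWithStats(m.astype(np.uint8),connectivity=8)
    q=1+np.argmax(s[1:,4]); b=X[l==q]; ii=I[l==q]
    d=b[:,:2]-b[:,:2].mean(0); u=np.linalg.svd(d,full_matrices=False)[2][0]; u*=np.sign(u[0])
    t=d@u; w=d@np.array([-u[1],u[0]])
    print(n,s[q,4],'mean',b.mean(0).round(4),'u',u.round(4),np.degrees(np.arctan2(u[1],u[0])).round(2),'t',t.min().round(4),t.max().round(4),'w',np.percentile(w,[2,98]).round(4),'ztop',np.percentile(b[:,2],[50,95,99]).round(4))
    tg=ii.min(1)>180; print(' tag',b[tg].mean(0).round(4),t[tg].min().round(4),t[tg].max().round(4), 'plain end',(b.mean(0)[:2]+u*t.max()).round(4),'vis thread',(b.mean(0)[:2]+u*t.min()).round(4))
    for a in np.arange(-.08,.09,.01):
        z=abs(t-a)<.005
        if z.sum()>2: print('  %.3f w %.4f..%.4f n%d lum %d zt %.3f'%(a,w[z].min(),w[z].max(),z.sum(),ii[z].mean(),b[z,2].max()),end='')
    print()
X=np.load("w1.npy");I=np.load("w1i.npy").astype(int)
m=(I[...,0]>180)&(I[...,1]<170)&(I[...,2]<70)&(abs(X[...,0]-.386)<.08)&(abs(X[...,1]-.33)<.1)
k,l,s,c=cv2.connectedComponentsWithStats(m.astype(np.uint8))
for q in range(1,k):
    if s[q,4]>15: b=X[l==q]; print('orange',s[q,4],c[q].round(),b.mean(0).round(3),b.min(0).round(3),b.max(0).round(3))
a=cv2.resize(np.load("w1i.npy")[110:230,350:560],None,fx=3.8,fy=3.8,interpolation=cv2.INTER_CUBIC); save("w1c.png",a)
E
```

```text
w1 1024 mean [0.561  0.3731 0.0174] u [0.8097 0.5869] 35.94 t -0.0745 0.0733 w [-0.0128  0.0091] ztop [0.0178 0.0214 0.0253]
 tag [0.5696 0.38   0.0201] 0.001 0.0213 plain end [0.6203 0.4161] vis thread [0.5007 0.3293]
  -0.070 w -0.0096..0.0085 n40 lum 90 zt 0.027  -0.060 w -0.0099..0.0086 n68 lum 86 zt 0.021  -0.050 w -0.0101..0.0087 n65 lum 88 zt 0.021  -0.040 w -0.0104..0.0084 n69 lum 90 zt 0.022  -0.030 w -0.0089..0.0090 n66 lum 88 zt 0.021  -0.020 w -0.0093..0.0094 n69 lum 89 zt 0.021  -0.010 w -0.0093..0.0092 n73 lum 89 zt 0.021  -0.000 w -0.0142..0.0107 n100 lum 138 zt 0.028  0.010 w -0.0145..0.0107 n101 lum 192 zt 0.028  0.020 w -0.0145..0.0103 n75 lum 181 zt 0.027  0.030 w -0.0084..0.0084 n67 lum 116 zt 0.020  0.040 w -0.0088..0.0081 n64 lum 119 zt 0.021  0.050 w -0.0090..0.0079 n62 lum 117 zt 0.021  0.060 w -0.0072..0.0079 n60 lum 115 zt 0.020  0.070 w -0.0076..0.0077 n45 lum 118 zt 0.020
top 344 mean [0.559  0.3736 0.0189] u [0.8105 0.5858] 35.86 t -0.0716 0.0732 w [-0.0124  0.009 ] ztop [0.0189 0.0245 0.0275]
 tag [0.5685 0.3801 0.0219] 0.0031 0.0194 plain end [0.6183 0.
[... 1101 characters left out ...]
5..0.0066 n33 lum 90 zt 0.019  -0.030 w -0.0055..0.0073 n30 lum 89 zt 0.019  -0.020 w -0.0080..0.0080 n32 lum 90 zt 0.019  -0.010 w -0.0067..0.0063 n34 lum 94 zt 0.020  -0.000 w -0.0187..0.0096 n41 lum 151 zt 0.025  0.010 w -0.0210..0.0096 n57 lum 193 zt 0.026  0.020 w -0.0214..0.0087 n41 lum 176 zt 0.027  0.030 w -0.0078..0.0082 n32 lum 113 zt 0.019  0.040 w -0.0052..0.0080 n30 lum 118 zt 0.020  0.050 w -0.0041..0.0064 n27 lum 111 zt 0.018  0.060 w -0.0076..0.0072 n34 lum 115 zt 0.019  0.070 w -0.0074..0.0070 n20 lum 126 zt 0.018
orange 90 [437. 136.] [0.395 0.384 0.054] [0.372 0.375 0.047] [0.412 0.388 0.057]
orange 46 [399. 194.] [0.389 0.281 0.102] [0.38  0.277 0.096] [0.394 0.286 0.108]
```

View pics/w1c.png

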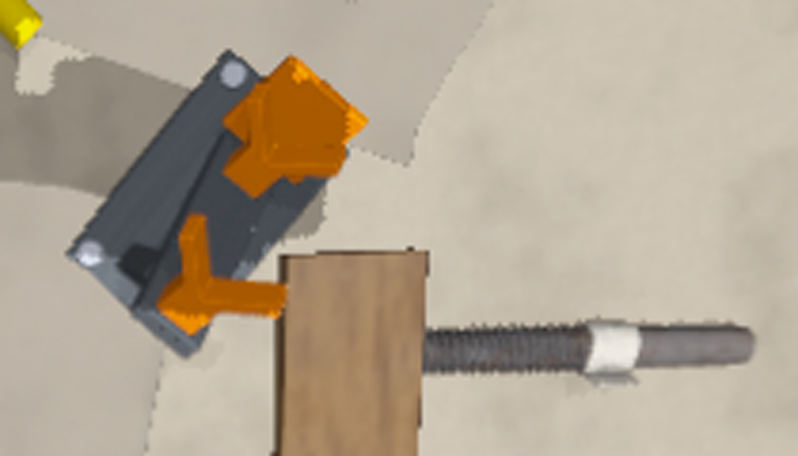

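```bash
python3 - <<'E'
from h import *
def ik(Rt,q1,A):
    M=R.from_matrix(R.from_euler('y',A).as_matrix().T@R.from_euler('z',q1).as_matrix().T@Rt)
    e=M.as_euler('ZYZ'); s=[]
    for a,b,c in [e,[e[0]+np.pi,-e[1],e[2]+np.pi]]:
        if b>=0: s.append(np.degrees([(a+np.pi)%(2*np.pi)-np.pi,b,(c-np.pi/2+np.pi)%(2*np.pi)-np.pi]).round())
    return s
def T(z,y): z=np.array(z)/np.linalg.norm(z);y=np.array(y)/np.linalg.norm(y);return np.c_[np.cross(y,z),y,z]
for A in (95,115):
  A=np.radians(A)
  for nm,z,y,az in [("pickA",(0,0,-1),(.586,-.81,0),33),("pickB",(0,0,-1),(-.586,.81,0),33),("placeA",(0,-1,-1),(-1,0,0),44),("placeB",(0,-1,-1),(1,0,0),44),
   ("regrasp+x",(0,1,-1),(1,0,0),12),("regrasp-x",(0,1,-1),(-1,0,0),12),("regrasp+v",(0,1,-1),(0,1,1),12),("regrasp-v",(0,1,-1),(0,-1,-1),12),
   ("ins+x",(0,0,-1),(1,0,0),17.6),("ins-x",(0,0,-1),(-1,0,0),17.6)]:
    print(np.degrees(A).round(),nm,ik(T(z,y),np.radians(az-4),A))
E
```

```text
95.0 pickA [array([ 0., 85., 83.])]
95.0 pickB [array([  0.,  85., -97.])]
95.0 placeA [array([ -36.,  113., -146.])]
95.0 placeB [array([-36., 113.,  34.])]
95.0 regrasp+x [array([45., 81.,  2.])]
95.0 regrasp-x [array([  45.,   81., -178.])]
95.0 regrasp+v [array([ 45.,  81., -88.])]
95.0 regrasp-v [array([45., 81., 92.])]
95.0 ins+x [array([ 0., 85., 14.])]
95.0 ins-x [array([   0.,   85., -166.])]
115.0 pickA [array([ 0., 65., 83.])]
115.0 pickB [array([  0.,  65., -97.])]
115.0 placeA [array([ -33.,   96., -134.])]
115.0 placeB [array([-33.,  96.,  46.])]
115.0 regrasp+x [array([ 49.,  67., -13.])]
115.0 regrasp-x [array([ 49.,  67., 167.])]
115.0 regrasp+v [array([  49.,   67., -103.])]
115.0 regrasp-v [array([49., 67., 77.])]
115.0 ins+x [array([ 0., 65., 14.])]
115.0 ins-x [array([   0.,   65., -166.])]
```

Request:
carry_out(
  motion="0.0197 0.0124 -0.0233 0 0 7.02 90; 0.0197 0.0124 -0.0233 0 0 7.02 90; 0.0197 0.0124 -0.0233 0 0 7.02 90; 0.0197 0.0124 -0.0233 0 0 7.02 90; 0.0197 0.0124 -0.0233 0 0 7.02 90; 0.0197 0.0124 -0.0233 0 0 7.02 90; 0.0197 0.0124 -0.0233 0 0 7.02 90; 0.0197 0.0124 -0.0233 0 0 7.02 90; 0.0197 0.0124 -0.0233 0 0 7.02 90; 0.0197 0.0124 -0.0233 0 0 7.02 90; 0.0197 0.0124 -0.0233 0 0 7.02 90; 0.0197 0.0124 -0.0233 0 0 7.02 90; 0.0197 0.0124 -0.0233 0 0 7.02 90; 0 0 0 0 0 0 90; 0 0 0 0 0 0 90",
)

```text
time_s: 3.57
ee_pos: [0.5457, 0.3604, 0.1185]
eef_rot: [3.141, -0.004, -2.522]
force: [-0.7, -0.1, 1.0]
grip_width: 0.0608
grip_force: 0.0
```

```bash
cat >> h.py <<'E'
def obs():
    o=ctrl.get_obs(); r=R.from_euler('xyz',o["eef_rot"]).as_matrix()
    print('t %.2f'%o["time_s"],'q',o["qpos"].round(3),'p',np.array(o["ee_pos"]).round(4),'z',r[:,2].round(3),'y',r[:,1].round(3),'F',np.array(o["force"]).round(1),'w',round(float(o["grip_width"]),4),'g',o["grip_force"])
    open("log.txt","a").write(repr([list(o["qpos"]),list(o["ee_pos"]),list(o["eef_rot"])])+"\n"); return o
def stud(X,I,lo,hi,zmin=.006,zmax=.05):
    m=(X[...,2]>zmin)&(X[...,2]<zmax)&(X[...,0]>lo[0])&(X[...,0]<hi[0])&(X[...,1]>lo[1])&(X[...,1]<hi[1])&(I[...,0].astype(int)-I[...,2]<28)
    k,l,s,c=cv2.connectedComponentsWithStats(m.astype(np.uint8),connectivity=8)
    return l==1+np.argmax(s[1:,4])
E
python3 - <<'E'
from h import *
obs()
c=cam("wrist"); X=pts(c);I=c["pixels"]; np.save("w2.npy",X);np.save("w2i.npy",I)
save("w2.png",I)
m=stud(X,I,(.47,.3),(.65,.45),zmax=.035); b=X[m][:,:2]; d=b-b.mean(0);u=np.linalg.svd(d,full_matrices=False)[2][0];u*=np.sign(u[0]);t=d@u
w=d@np.array([-u[1],u[0]])
print(m.sum(),b.mean(0),u,np.degrees(np.arctan2(u[1],u[0])),t.min(),t.max(),np.percentile(w,[3,97]),'end',b.mean(0)+u*t.max(),b.mean(0)+u*t.min(), np.nanmax(X[m][:,2]))
E
```

```text
t 3.57 q [ 0.528  0.575  1.246 -0.     1.325 -1.663] p [0.5457 0.3604 0.1185] z [-0.004 -0.002 -1.   ] y [-0.581  0.814  0.   ] F [-0.7 -0.1  1. ] w 0.0608 g 0.0
3519 [0.55860118 0.37060797] [0.80987492 0.58660261] 35.91628760842719 -0.06924124501940138 0.07774862993767226 [-0.01007063  0.00890866] end [0.62156785 0.41621552] [0.50252443 0.32999087] 0.028207978961627078
```

View pics/w2.png

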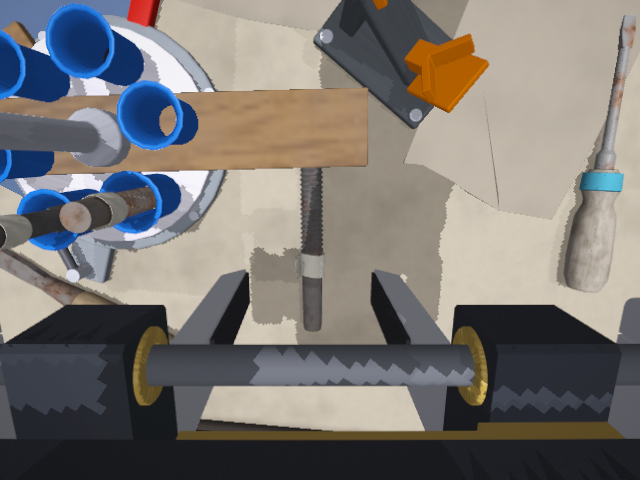

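Request:
carry_out(
  motion="0 0.0015 -0.025 0 0 0 90; 0 0 -0.025 0 0 0 90; 0 0 -0.025 0 0 0 90; 0 0 -0.02 0 0 0 90; 0 0 -0.012 0 0 0 90; 0 0 -0.0075 0 0 0 90; 0 0 0 0 0 0 90; 0 0 0 0 0 0 90; 0 0 0 0 0 0 255; 0 0 0 0 0 0 255; 0 0 0 0 0 0 255; 0 0 0 0 0 0 255; 0 0 0 0 0 0 255; 0 0 0 0 0 0 255",
  grip_force=40,
)

```text
time_s: 4.78
ee_pos: [0.5462, 0.3624, 0.0065]
eef_rot: [-3.142, 0.0, -2.52]
force: [0.8, 0.5, -0.7]
grip_width: 0.0243
grip_force: 0.0
```

```bash
python3 - <<'E'
from h import *
obs()
E
```

```text
t 4.78 q [ 0.53   0.691  1.334 -0.     1.116 -1.662] p [0.5462 0.3624 0.0065] z [ 0.  0. -1.] y [-0.582  0.813 -0.   ] F [ 0.8  0.5 -0.7] w 0.0243 g 0.0
```

Request:
carry_out(
  motion="0 0 0 0 0 0 255; 0 0 0 0 0 0 255; 0 0 0 0 0 0 255; 0 0 0.002 0 0 0 255; 0.008 0.006 0.001 0 0 0 255; 0.008 0.006 0 0 0 0 255; 0.008 0.006 0 0 0 0 255; 0 0 0 0 0 0 255",
)

```text
time_s: 5.45
ee_pos: [0.571, 0.381, 0.0094]
eef_rot: [-3.142, 0.001, -2.52]
force: [-0.2, -0.1, -0.3]
grip_width: 0.0005
grip_force: 0.0
```

```bash
python3 - <<'E'
from h import *
obs()
E
```

```text
t 5.45 q [ 0.535  0.752  1.222  0.     1.167 -1.657] p [0.571  0.381  0.0094] z [ 0.001  0.    -1.   ] y [-0.582  0.813 -0.   ] F [-0.2 -0.1 -0.3] w 0.0005 g 0.0
```

Request:
carry_out(
  motion="0 0 0.03 0 0 0 255; 0 0 0.03 0 0 0 90; 0 0 0.04 0 0 0 90; 0 0 0 0 0 0 90; 0 0 0 0 0 0 90",
)

```text
time_s: 5.87
ee_pos: [0.5708, 0.3807, 0.112]
eef_rot: [-3.141, 0.004, -2.52]
force: [0.5, 0.2, -0.9]
grip_width: 0.0237
grip_force: 0.0
```

```bash
python3 - <<'E'
from h import *
obs()
c=cam("wrist"); save("w3.png",c["pixels"]); np.save("w3.npy",pts(c));np.save("w3i.npy",c["pixels"])
E
```

```text
t 5.87 q [ 0.535  0.649  1.145 -0.     1.344 -1.657] p [0.5708 0.3807 0.112 ] z [ 0.004  0.002 -1.   ] y [-0.582  0.813 -0.   ] F [ 0.5  0.2 -0.9] w 0.0237 g 0.0
```

View pics/w3.png

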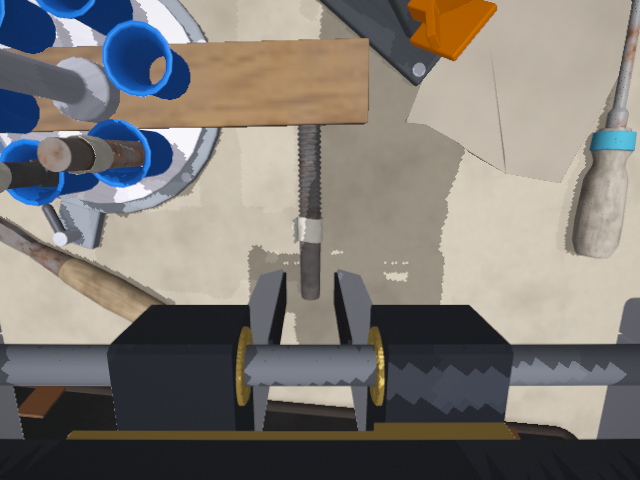

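```bash
python3 - <<'E'
from h import *
for f in("w2","w3"):
    X=np.load(f+".npy");I=np.load(f+"i.npy")
    m=stud(X,I,(.47,.3),(.65,.45),zmax=.035); b=X[m]; d=b[:,:2]-b[:,:2].mean(0);u=np.linalg.svd(d,full_matrices=False)[2][0];u*=np.sign(u[0]);t=d@u
    n=np.array([-u[1],u[0]]); w=b[:,:2]@n
    print(f,np.degrees(np.arctan2(u[1],u[0])),'perp',np.percentile(w,[3,50,97]),'end',b[:,:2].mean(0)+u*t.max(),b[:,:2].mean(0)+u*t.min(),np.percentile(b[:,2],[5,50,90]))
    tg=I[m].min(1)>180; print('tag',b[tg].mean(0).round(4))
    for a in (-.06,-.04,-.02,0,.02,.04,.06):
        z=abs(t-a)<.006; print('%.3f:'%a,(np.percentile(w[z],[2,98])-(-.00)).round(4),b[z,2].max().round(4),end=' ')
    print()
X=np.load("w3.npy")
for u,v in [(272,280),(265,320),(282,275),(350,280),(340,278),(355,320)]: print((u,v),X[v,u].round(4))
c=cam("side");I=c["pixels"];Y=pts(c); np.save("s1.npy",Y);np.save("s1i.npy",I)
m=(Y[...,0]>.5)&(Y[...,0]<.65)&(Y[...,1]>.3)&(Y[...,1]<.47)&(Y[...,2]>.07)&(Y[...,2]<.22); b=Y[m]
for lo in np.arange(.1,.22,.01):
    z=abs(b[:,2]-lo)<.005
    if z.sum(): print('side fingers z%.2f'%lo,z.sum(),b[z].min(0).round(3),b[z].max(0).round(3))
a=cv2.resize(I[60:300,220:540],None,fx=2.5,fy=2.5,interpolation=cv2.INTER_CUBIC); save("s1c.png",a)
E
```

```text
w2 35.91628760842719 perp [-0.03760144 -0.02745138 -0.01862215] end [0.62156785 0.41621552] [0.50252443 0.32999087] [0.01273374 0.01790364 0.02027029]
tag [nan nan nan]
-0.060: [-0.0361 -0.0187] 0.0209 -0.040: [-0.0358 -0.0186] 0.0213 -0.020: [-0.036  -0.0184] 0.0212 0.000: [-0.0395 -0.0178] 0.0267 0.020: [-0.0405 -0.0169] 0.0282 0.040: [-0.0359 -0.0187] 0.0206 0.060: [-0.0352 -0.0186] 0.0199 
w3 35.5295034567813 perp [-0.03374591 -0.02286337 -0.01359125] end [0.62191929 0.41600468] [0.50069307 0.32944064] [0.01270055 0.01792003 0.02026635]
tag [0.5721 0.3722 0.0198]
-0.060: [-0.0319 -0.0148] 0.0213 -0.040: [-0.0319 -0.0147] 0.0215 -0.020: [-0.0313 -0.0145] 0.0215 0.000: [-0.0314 -0.0136] 0.0213 0.020: [-0.0359 -0.0118] 0.0284 0.040: [-0.0306 -0.0142] 0.0205 0.060: [-0.0308 -0.014 ] 0.0199 
(272, 280) [0.5738 0.3617 0.1663]
(265, 320) [0.5725 0.3629 0.2087]
(282, 275) [0.573  0.3655 0.1544]
(350, 280) [0.5534 0.3905 0.1656]
(340, 278) [0.5559 0.3869 0.1632]
(355, 320) [0.5548 0.3883 0.2079]
side fingers z0.15 28 [0.545 0.36  0.146] [0.573 0.402 0.155]
side fingers z0.16 50 [0.546 0.36  0.155] [0.573 0.406 0.165]
side fingers z0.17 48 [0.544 0.358 0.165] [0.572 0.407 0.175]
side fingers z0.18 53 [0.543 0.357 0.175] [0.573 0.407 0.185]
side fingers z0.19 51 [0.545 0.359 0.185] [0.573 0.407 0.195]
side fingers z0.20 51 [0.545 0.352 0.195] [0.575 0.407 0.205]
side fingers z0.21 48 [0.544 0.389 0.205] [0.561 0.405 0.215]<stdin>:7: RuntimeWarning: Mean of empty slice.
  ret = um.true_divide(
```

View pics/s1c.png

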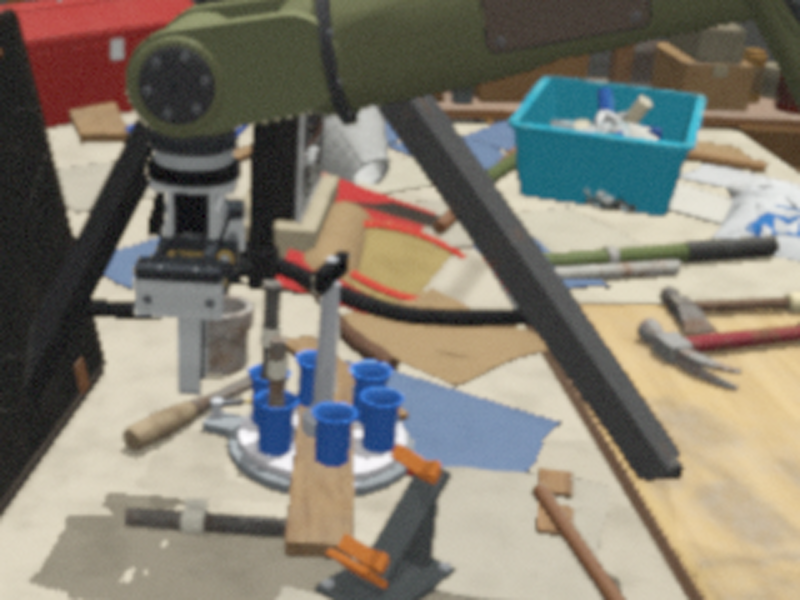

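Request:
carry_out(
  motion="0 0 0 0 0 0 255; 0 0 0 0 0 0 255; 0 0 0 0 0 0 255; 0 0 0 0 0 0 255; 0 0 0 0 0 0 255; 0 0 0 0 0 0 255",
)

```text
time_s: 6.47
ee_pos: [0.5702, 0.3803, 0.1092]
eef_rot: [3.142, -0.0, -2.52]
force: [-0.1, 0.3, -1.3]
grip_width: 0.0007
grip_force: 0.0
```

```bash
python3 - <<'E'
from h import *
o=obs(); p=np.array(o["ee_pos"])
def low(Y,tag):
    m=(np.hypot(Y[...,0]-p[0],Y[...,1]-p[1])<.045)&(Y[...,2]>.05)&(Y[...,2]<.25)
    k,l,s,c=cv2.connectedComponentsWithStats(m.astype(np.uint8))
    for q in range(1,k):
        if s[q,4]>20:
            b=Y[l==q]; i=b[:,2]<b[:,2].min()+.012
            print(tag,s[q,4],c[q].round(),'zmin',np.percentile(b[:,2],[0,2,5]).round(3),b[i].mean(0).round(4),b[i].min(0).round(3),b[i].max(0).round(3))
low(np.load("w3.npy"),'w3 open24'); low(np.load("s1.npy"),'s open24')
for n in("side","wrist","top"): c=cam(n); low(pts(c),n+' closed'); np.save("c_"+n+".npy",c["pixels"])
p=np.array([.5457,.3604]); low(np.load("w2.npy"),'w2 open60')
E
```

```text
t 6.47 q [ 0.535  0.653  1.145 -0.     1.344 -1.657] p [0.5702 0.3803 0.1092] z [-0. -0. -1.] y [-0.582  0.813  0.   ] F [-0.1  0.3 -1.3] w 0.0007 g 0.0
w3 open24 2335 [268. 308.] zmin [0.149 0.155 0.158] [0.5752 0.3647 0.1561] [0.572 0.356 0.149] [0.585 0.376 0.161]
w3 open24 2333 [351. 308.] zmin [0.149 0.155 0.158] [0.557  0.3896 0.1565] [0.55  0.386 0.149] [0.571 0.395 0.161]
w3 open24 498 [260. 405.] zmin [0.221 0.224 0.227] [0.584  0.3735 0.2288] [0.579 0.37  0.221] [0.587 0.376 0.233]
w3 open24 504 [360. 405.] zmin [0.221 0.224 0.227] [0.5685 0.3953 0.2284] [0.564 0.392 0.221] [0.571 0.397 0.233]
s open24 353 [296. 202.] zmin [0.146 0.149 0.153] [0.5584 0.387  0.1528] [0.545 0.36  0.146] [0.573 0.405 0.158]
side closed 285 [297. 201.] zmin [0.145 0.149 0.151] [0.5618 0.3838 0.1519] [0.555 0.374 0.145] [0.571 0.394 0.157]
wrist closed 2424 [309. 295.] zmin [0.146 0.15  0.154] [0.5638 0.3756 0.1537] [0.557 0.366 0.146] [0.571 0.385 0.158]
wrist closed 35 [216. 305.] zmin [0.248 0.248 0.249] [0.5559 0.345  0.2494] [0.554 0.343 0.248] [0.558 0.347 0.25 ]
wrist closed 64 [399. 306.] zmin [0.248 0.249 0.249] [0.5329 0.3772 0.2495] [0.531 0.374 0.248] [0.535 0.38  0.25 ]
wrist closed 32 [303. 416.] zmin [0.237 0.238 0.238] [0.5743 0.381  0.2393] [0.565 0.375 0.237] [0.578 0.383 0.249]
wrist closed 24 [316. 413.] zmin [0.237 0.237 0.237] [0.572  0.3836 0.2383] [0.57  0.382 0.237] [0.574 0.385 0.24 ]
w2 open60 3549 [218. 313.] zmin [0.155 0.16  0.164] [0.5621 0.3316 0.1623] [0.558 0.321 0.155] [0.571 0.341 0.167]
w2 open60 3551 [401. 313.] zmin [0.154 0.16  0.164] [0.5243 0.3848 0.1618] [0.515 0.381 0.154] [0.536 0.39  0.166]
w2 open60 772 [196. 403.] zmin [0.225 0.229 0.231] [0.5711 0.339  0.2326] [0.567 0.336 0.225] [0.574 0.341 0.236]
w2 open60 781 [423. 403.] zmin [0.225 0.229 0.231] [0.5339 0.391  0.2332] [0.53  0.388 0.225] [0.536 0.393 0.237]
```

```bash
python3 - <<'E'
from h import *
obs()
old={"side":"side0","top":"top0","wrist":"w2"}
for n in("side","top","wrist"):
    c=cam(n)
    for X,I in((np.load(old[n]+".npy"),np.load(old[n]+"i.npy")),(pts(c),c["pixels"])):
        m=stud(X,I,(.47,.3),(.65,.45),zmax=.035); b=X[m]; d=b[:,:2]-b[:,:2].mean(0);u=np.linalg.svd(d,full_matrices=False)[2][0];u*=np.sign(u[0]);t=d@u
        n2=np.array([-u[1],u[0]]); z=abs(t+.035)<.02; e=b[:,:2].mean(0)
        print(n,m.sum(),np.degrees(np.arctan2(u[1],u[0])).round(2),'mid@-35mm',(b[z].min(0)+b[z].max(0))/2*0+b[z].mean(0),'perp',np.percentile(b[z][:,:2]@np.array([-.587,.81]),[3,97]).round(4),'plain',(e+u*t.max()).round(4))
E
```

```text
t 6.62 q [ 0.535  0.653  1.145  0.     1.344 -1.657] p [0.5702 0.3803 0.1094] z [-0.  0. -1.] y [-0.582  0.813  0.   ] F [0.2 0.2 1. ] w 0.0002 g 0.0
side 497 35.47 mid@-35mm [0.52623368 0.35608279 0.01423563] perp [-0.0289 -0.015 ] plain [0.6149 0.4178]
side 504 35.31 mid@-35mm [0.52606025 0.35601143 0.01411805] perp [-0.0291 -0.0153] plain [0.6143 0.4173]
top 344 35.86 mid@-35mm [0.53062033 0.35349171 0.01858599] perp [-0.034  -0.0173] plain [0.6183 0.4164]Traceback (most recent call last):
  File "<stdin>", line 9, in <module>
    return umr_minimum(a, axis, None, out, keepdims, initial, where)
ValueError: zero-size array to reduction operation minimum which has no identity
```

Request:
carry_out(
  motion="-0.0125 -0.0085 -0.02 0 0 0 90; -0.0123 -0.0085 -0.02 0 0 0 90; 0 0 -0.03 0 0 0 90; 0 0 -0.03 0 0 0 90; 0 0 -0.01 0 0 0 90; 0 0 -0.01 0 0 0 90; 0 0 -0.008 0 0 0 90; 0 0 -0.007 0 0 0 90; 0 0 0 0 0 0 90; 0 0 0 0 0 0 90",
)

```text
time_s: 7.55
ee_pos: [0.5457, 0.3636, -0.025]
eef_rot: [-3.142, 0.001, -2.52]
force: [0.4, -0.1, 0.0]
grip_width: 0.0602
grip_force: 0.0
```

```bash
python3 - <<'E'
from h import *
obs()
E
```

```text
t 7.55 q [ 0.532  0.732  1.347  0.     1.062 -1.66 ] p [ 0.5457  0.3636 -0.025 ] z [ 0.001  0.    -1.   ] y [-0.582  0.813 -0.   ] F [ 0.4 -0.1  0. ] w 0.0602 g 0.0
```

Request:
carry_out(
  motion="0 0 -0.004 0 0 0 90; 0 0 -0.003 0 0 0 90; 0 0 0 0 0 0 255; 0 0 0 0 0 0 255; 0 0 0 0 0 0 255; 0 0 0 0 0 0 255; 0 0 0 0 0 0 255; 0 0 0 0 0 0 255; 0 0 0 0 0 0 255; 0 0 0 0 0 0 255; 0 0 0 0 0 0 255",
  grip_force=40,
)

```text
time_s: 8.47
ee_pos: [0.5454, 0.3633, -0.0326]
eef_rot: [-3.142, 0.0, -2.52]
force: [0.2, 0.2, 0.6]
grip_width: 0.0194
grip_force: 40.0
```

```bash
python3 - <<'E'
from h import *
obs()
E
```

```text
t 8.47 q [ 0.532  0.742  1.35  -0.     1.05  -1.66 ] p [ 0.5454  0.3633 -0.0326] z [ 0.  0. -1.] y [-0.582  0.813 -0.   ] F [0.2 0.2 0.6] w 0.0194 g 39.99998867511749
```

Request:
carry_out(
  motion="0 0 0.003 0 0 0 255; 0.008 0.006 0.001 0 0 0 255; 0.008 0.006 0 0 0 0 255; 0.008 0.006 0 0 0 0 255; 0 0 0.02 0 0 0 255; 0 0 0.03 0 0 0 255; 0 0 0.03 0 0 0 255; 0 0 0.03 0 0 0 255; 0 0 0.03 0 0 0 255; 0 0 0.03 0 0 0 255; 0 0 0 0 0 0 255; 0 0 0 0 0 0 255",
)

```text
time_s: 9.47
ee_pos: [0.5698, 0.3817, 0.1429]
eef_rot: [-3.141, 0.003, -2.52]
force: [0.3, -0.4, -3.1]
grip_width: 0.0194
grip_force: 40.0
```

```bash
cat >> h.py <<'E'
def held(n,tip,rad=.13):
    "axis fit of dark/tag points around tip excluding gripper, in tool frame done by caller"
    c=cam(n); return pts(c),c["pixels"]
E
python3 - <<'E'
from h import *
o=obs(); p=np.array(o["ee_pos"]); tip=p+[0,0,.037]
c=cam("wrist"); X=pts(c); I=c["pixels"]; save("w4.png",I)
for n,X in(("wrist",X),("side",pts(cam("side")))):
    m=(np.linalg.norm(X-tip,axis=-1)<.11)&(abs(X[...,2]-tip[2]-.008)<.03)&(abs((X[...,:2]-tip[:2])@np.array([-.587,.81]))<.02); b=X[m]
    u=np.array([.81,.587]); t=(b[:,:2]-tip[:2])@u
    for a in np.arange(-.1,.11,.02):
        z=abs(t-a)<.01
        if z.sum()>5: print(n,'%.2f'%a,z.sum(),'z',np.percentile(b[z,2],[5,50,95]).round(4),'perp',np.percentile((b[z][:,:2]-tip[:2])@np.array([-.587,.81]),[5,95]).round(4))
    print(n,'t',t.min(),t.max(), 'tipz',tip[2])
E
```

```text
t 9.47 q [ 0.537  0.628  1.107  0.     1.404 -1.655] p [0.5698 0.3817 0.1429] z [ 0.002  0.001 -1.   ] y [-0.582  0.813 -0.   ] F [ 0.3 -0.4 -3.1] w 0.0194 g 39.999332427978516
wrist -0.06 1447 z [0.1884 0.1932 0.1954] perp [-0.0078  0.0077]
wrist -0.04 1738 z [0.1883 0.1933 0.1953] perp [-0.0081  0.0079]
wrist -0.02 1614 z [0.1882 0.1934 0.1954] perp [-0.0083  0.0079]
wrist 0.00 3145 z [0.1866 0.1942 0.2149] perp [-0.0171  0.0172]
wrist 0.02 1302 z [0.1873 0.1937 0.1967] perp [-0.0101  0.0091]
wrist 0.04 73 z [0.1926 0.1942 0.1954] perp [-0.0055  0.0043]
wrist 0.06 1107 z [0.1886 0.1931 0.1947] perp [-0.0082  0.0071]
wrist 0.08 267 z [0.1882 0.1922 0.1942] perp [-0.0087  0.0069]
wrist t -0.06712394663349408 0.07851783967753687 tipz 0.1798758418455693
side -0.06 81 z [0.1788 0.1868 0.1924] perp [-0.0001  0.0117]
side -0.04 86 z [0.1761 0.1856 0.1918] perp [-0.0008  0.011 ]
side -0.02 106 z [0.1786 0.1894 0.2134] perp [-0.0117  0.0185]
side 0.00 27 z [0.179  0.1846 0.2066] perp [0.0073 0.0199]
side 0.02 134 z [0.1762 0.1902 0.1991] perp [-0.0116  0.0118]
side 0.04 90 z [0.1778 0.1874 0.1954] perp [-0.0112  0.0118]
side 0.06 83 z [0.1769 0.1863 0.1912] perp [-0.0008  0.01  ]
side 0.08 66 z [0.1771 0.1861 0.1908] perp [-0.0016  0.0102]
side t -0.07196867782776603 0.08795928679910588 tipz 0.1798758418455693
```

View pics/w4.png

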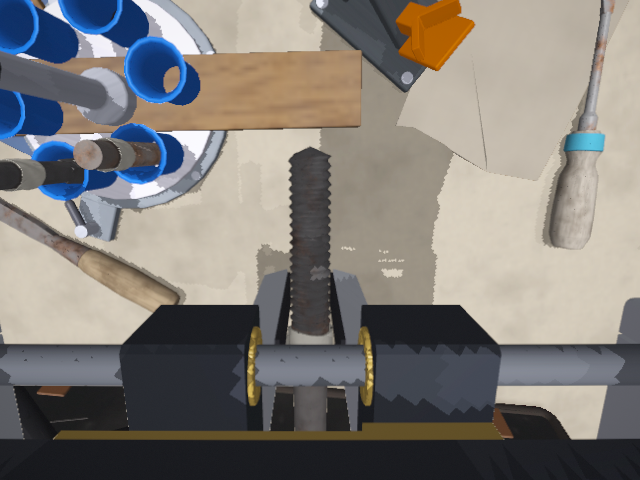

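```bash
python3 - <<'E'
from h import *
c=cam("top"); np.save("top1.npy",pts(c)); np.save("top1i.npy",c["pixels"])
for f in("top0","top1","w1","w2","side0"):
    X=np.load(f+".npy");I=np.load(f+"i.npy").astype(int)
    base=(I.max(-1)<115)&(I.max(-1)-I.min(-1)<30)|(I.min(-1)>190)
    m=(X[...,2]>.005)&(X[...,2]<.017)&(abs(X[...,0]-.388)<.05)&(abs(X[...,1]-.33)<.075)&base
    b=X[m][:,:2]
    r=cv2.minAreaRect((b*1000).astype(np.float32)); print(f,m.sum(),'rect',r)
    o=(I[...,0]>150)&(I[...,1]<190)&(I[...,2]<80)&(abs(X[...,0]-.386)<.06)&(abs(X[...,1]-.33)<.08)&(X[...,2]>.02)
    k,l,s,cc=cv2.connectedComponentsWithStats(o.astype(np.uint8))
    for q in range(1,k):
        if s[q,4]>15:
            b=X[l==q]; print('   or',s[q,4],cc[q].round(),np.median(b,0).round(4),b.min(0).round(3),b.max(0).round(3))
E
```

```text
top0 96 rect ((388.636474609375, 329.82794189453125), (99.0142593383789, 64.8062973022461), 86.2475357055664)
   or 227 [336. 261.] [0.3893 0.3681 0.0507] [0.367 0.34  0.026] [0.411 0.388 0.063]
   or 122 [365. 262.] [0.3846 0.2974 0.1126] [0.364 0.278 0.09 ] [0.408 0.312 0.126]
top1 304 rect ((387.3160400390625, 330.1485900878906), (105.00559997558594, 71.35427856445312), 86.2474594116211)
   or 207 [336. 261.] [0.3893 0.3688 0.051 ] [0.367 0.343 0.029] [0.411 0.388 0.064]
   or 18 [362. 268.] [0.369  0.3037 0.1152] [0.364 0.299 0.108] [0.377 0.312 0.127]
w1 1083 rect ((386.73492431640625, 328.996826171875), (107.449462890625, 71.6325912475586), 83.8474349975586)
   or 798 [426. 143.] [0.3904 0.3684 0.0486] [0.367 0.34  0.026] [0.413 0.388 0.061]
   or 410 [406. 185.] [0.3885 0.2964 0.1116] [0.364 0.277 0.091] [0.411 0.312 0.124]
w2 5078 rect ((388.95550537109375, 329.5093994140625), (109.60020446777344, 70.37852478027344), 86.8930435180664)
   or 82 [380.   3.] [0.4095 0.3085 0.1151] [0.406 0.305 0.113] [0.411 0.311 0.118]
   or 3804 [445.  70.] [0.3894 0.3681 0.0485] [0.368 0.34  0.026] [0.415 0.389 0.062]
side0 392 rect ((378.297607421875, 327.65435791015625), (119.77971649169922, 64.9878921508789), 80.966552734375)
   or 100 [387. 245.] [0.3866 0.3002 0.1098] [0.36  0.28  0.094] [0.405 0.31  0.121]
   or 158 [364. 283.] [0.3867 0.3654 0.0496] [0.362 0.338 0.021] [0.436 0.388 0.058]
```

```bash
cat >> h.py <<'E'
def Rxz(x,z): x=np.array(x,float)/np.linalg.norm(x); z=np.array(z,float); z-=x*(x@z); z/=np.linalg.norm(z); return np.c_[x,np.cross(z,x),z]
def go(ptarget,Rt,o=None):
    o=o or ctrl.get_obs(); R0=R.from_euler('xyz',o["eef_rot"]).as_matrix()
    rv=np.degrees(R.from_matrix(Rt@R0.T).as_rotvec()); d=np.array(ptarget)-o["ee_pos"]
    n=int(np.ceil(max(np.linalg.norm(rv)/7.1,np.linalg.norm(d)/.0405))) or 1
    print('d',d.round(4),'rv',rv.round(2),'|rv|',np.linalg.norm(rv).round(1),'n',n,'row',(d/n).round(4),(rv/n).round(2))
E
python3 - <<'E'
from h import *
ax=np.array([-.061,-.998,0]); s=(ax+[0,0,1])/np.sqrt(2); zt=(ax-[0,0,1])/np.sqrt(2); foot=np.array([.391,.3746,.045])
obs(); Rt=Rxz(-s,zt); print(Rt)
G=foot+.075*s; print(G, G+.044*zt); go(G+.044*zt-.08*zt,Rt); print('descend',.08*zt)
E
```

```text
t 9.62 q [ 0.537  0.631  1.11  -0.     1.404 -1.655] p [0.5687 0.3809 0.1394] z [-0.003 -0.002 -1.   ] y [-0.582  0.813  0.   ] F [ 0.5 -0.4 -1.3] w 0.0195 g 39.99930918216705
[[ 0.04313648  0.99813725 -0.04314241]
 [ 0.70574109 -0.06100839 -0.70583815]
 [-0.7071554   0.         -0.70705816]]
[0.38776499 0.32167306 0.09803301] [0.38586711 0.29062258 0.06692031]
d [-0.1794 -0.0339 -0.0159] rv [ -27.    -48.78 -121.03] |rv| 133.3 n 19 row [-0.0094 -0.0018 -0.0008] [-1.42 -2.57 -6.37]
descend [-0.00345068 -0.05645541 -0.05656854]
```

Request:
carry_out(
  motion="-0.0094 -0.0018 0.004 -1.42 -2.57 -6.37 255; -0.0094 -0.0018 0.004 -1.42 -2.57 -6.37 255; -0.0094 -0.0018 0.004 -1.42 -2.57 -6.37 255; -0.0094 -0.0018 0.004 -1.42 -2.57 -6.37 255; -0.0094 -0.0018 0.004 -1.42 -2.57 -6.37 255; -0.0094 -0.0018 0.004 -1.42 -2.57 -6.37 255; -0.0094 -0.0018 0.004 -1.42 -2.57 -6.37 255; -0.0094 -0.0018 0.004 -1.42 -2.57 -6.37 255; -0.0094 -0.0018 0.004 -1.42 -2.57 -6.37 255; -0.0094 -0.0018 0.004 -1.42 -2.57 -6.37 255; -0.0094 -0.0018 -0.0062 -1.42 -2.57 -6.37 255; -0.0094 -0.0018 -0.0062 -1.42 -2.57 -6.37 255; -0.0094 -0.0018 -0.0062 -1.42 -2.57 -6.37 255; -0.0094 -0.0018 -0.0062 -1.42 -2.57 -6.37 255; -0.0094 -0.0018 -0.0062 -1.42 -2.57 -6.37 255; -0.0094 -0.0018 -0.0062 -1.42 -2.57 -6.37 255; -0.0094 -0.0018 -0.0062 -1.42 -2.57 -6.37 255; -0.0094 -0.0018 -0.0062 -1.42 -2.57 -6.37 255; -0.0094 -0.0018 -0.0062 -1.42 -2.57 -6.37 255; 0 0 0 0 0 0 255",
)

```text
time_s: 11.28
ee_pos: [0.3896, 0.3462, 0.1225]
eef_rot: [-3.141, 0.794, 1.505]
force: [-0.9, -0.5, -2.1]
grip_width: 0.0195
grip_force: 40.0
```

```bash
cat >> h.py <<'E'
ax=np.array([-.061,-.998,0]); s=(ax+[0,0,1])/np.sqrt(2); zt=(ax-[0,0,1])/np.sqrt(2); foot=np.array([.391,.3746,.045])
E
python3 - <<'E'
from h import *
o=obs(); Rt=Rxz(-s,zt); G=foot+.075*s; go(G+.044*zt-.08*zt,Rt,o)
p=np.array(o["ee_pos"]); Ro=R.from_euler('xyz',o["eef_rot"]).as_matrix(); g=p-.044*Ro[:,2]
for n in("wrist","side","top"):
    c=cam(n); X=pts(c); L=(X-g)@Ro  # tool-frame coords relative to expected stud grip
    m=(abs(L[...,0])<.11)&(abs(L[...,1])<.013)&(abs(L[...,2])<.016); b=L[m]; t=-b[:,0]
    for a in np.arange(-.08,.1,.02):
        z=abs(t-a)<.01
        if z.sum()>8: print(n,'%.2f'%a,z.sum(),'y',np.percentile(b[z,1],[5,50,95]).round(4),'z',np.percentile(b[z,2],[5,50,95]).round(4))
    print(t.min(),t.max())
E
```

```text
t 11.28 q [ 0.898  0.749  1.176 -0.441  1.883  0.973] p [0.3896 0.3462 0.1225] z [-0.048 -0.712 -0.701] y [ 0.998 -0.066 -0.001] F [-0.9 -0.5 -2.1] w 0.0195 g 40.00046968460083
d [-0.0003  0.0009  0.001 ] rv [ 0.5  -0.07  0.3 ] |rv| 0.6 n 1 row [-0.0003  0.0009  0.001 ] [ 0.5  -0.07  0.3 ]
wrist -0.06 1565 y [-0.007   0.0006  0.0086] z [-0.0093 -0.007  -0.0022]
wrist -0.04 1755 y [-0.0071  0.0011  0.0088] z [-0.0091 -0.0071 -0.0021]
wrist -0.02 1634 y [-0.0073  0.0011  0.009 ] z [-0.0091 -0.007  -0.0017]
wrist 0.00 1863 y [-0.0098  0.0006  0.0106] z [-0.0117 -0.0068  0.0002]
wrist 0.02 1234 y [-0.009   0.0006  0.0104] z [-0.0103 -0.0074 -0.0012]
wrist 0.04 156 y [-0.0054  0.0011  0.0071] z [-0.0086 -0.0075 -0.005 ]
wrist 0.06 1101 y [-0.0067  0.0006  0.0084] z [-0.0083 -0.0067 -0.0022]
wrist 0.08 187 y [-0.0073  0.0011  0.0089] z [-0.0077 -0.0058 -0.0019]
-0.06892135826238373 0.07706759624301471
side -0.06 78 y [-0.0116 -0.007   0.0015] z [-0.0086 -0.005   0.0043]
side -0.04 95 y [-0.0117 -0.0075  0.0022] z [-0.009  -0.0055  0.0018]
side -0.02 63 y [-0.0106 -0.0066  0.0036] z [-0.0093 -0.0054  0.0047]
side 0.06 17 y [-0.0105 -0.0075  0.0011] z [-0.0076 -0.0045  0.0008]
side 0.08 82 y [-0.0101 -0.0058  0.0034] z [-0.0079 -0.0038  0.0027]
-0.06621507683496525 0.09377110519664655
top -0.06 23 y [-0.0069  0.0005  0.0089] z [-0.0135 -0.0098 -0.004 ]
top -0.04 37 y [-0.0066  0.0009  0.0068] z [-0.013  -0.0102 -0.006 ]
top -0.02 37 y [-0.0085 -0.0012  0.0066] z [-0.0124 -0.0094 -0.0056]
top 0.00 49 y [-0.0081  0.0014  0.0098] z [-0.0132 -0.0089 -0.0021]
top 0.02 56 y [-0.0106 -0.0006  0.0118] z [-0.0139 -0.0106 -0.005 ]
top 0.04 64 y [-0.0094 -0.0001  0.01  ] z [-0.0134 -0.0093  0.001 ]
top 0.06 43 y [-0.0068  0.0004  0.0079] z [-0.0124 -0.0087 -0.0055]
top 0.08 49 y [-0.0061  0.0008  0.0083] z [-0.0113 -0.008  -0.0035]
-0.06419230509484633 0.09576788117588879
```

Request:
carry_out(
  motion="-0.0006 -0.0085 -0.009 0 0 0 255; -0.0006 -0.0085 -0.009 0 0 0 255; -0.0006 -0.0085 -0.009 0 0 0 255; -0.0006 -0.0085 -0.009 0 0 0 255; -0.0006 -0.0085 -0.009 0 0 0 255; -0.0002 -0.0022 -0.0023 0 0 0 255; -0.0002 -0.0022 -0.0023 0 0 0 255; -0.0002 -0.0022 -0.0023 0 0 0 255; -0.0002 -0.0022 -0.0023 0 0 0 255; 0 0 0 0 0 0 255; 0 0 0 0 0 0 255; 0 0 0 0 0 0 255",
)

```text
time_s: 12.43
ee_pos: [0.3871, 0.2961, 0.0715]
eef_rot: [3.141, 0.789, 1.509]
force: [0.2, -0.4, -1.5]
grip_width: 0.0194
grip_force: 40.0
```

```bash
python3 - <<'E'
from h import *
o=obs(); go(foot+.073*s+.044*zt,Rxz(-s,zt),o)
E
```

```text
t 12.43 q [ 0.853  0.717  1.358 -0.454  1.722  1.   ] p [0.3871 0.2961 0.0715] z [-0.043 -0.708 -0.705] y [ 0.998 -0.061  0.001] F [ 0.2 -0.4 -1.5] w 0.0194 g 39.99901056289673
d [-0.0011 -0.004  -0.006 ] rv [ 0.18  0.03 -0.01] |rv| 0.2 n 1 row [-0.0011 -0.004  -0.006 ] [ 0.18  0.03 -0.01]
```

Request:
carry_out(
  motion="-0.0003 -0.001 -0.0015 0 0 0 255; -0.0003 -0.001 -0.0015 0 0 0 255; -0.0002 -0.001 -0.0015 0 0 0 255; 0 0 0 0 0 0 255; 0 0 0 0 0 0 255",
)

```text
time_s: 12.85
ee_pos: [0.3861, 0.2928, 0.0668]
eef_rot: [3.141, 0.789, 1.509]
force: [-0.4, 0.2, -1.9]
grip_width: 0.0195
grip_force: 40.0
```

```bash
python3 - <<'E'
from h import *
o=obs(); go(foot+.073*s+.044*zt,Rxz(-s,zt),o)
E
```

```text
t 12.85 q [ 0.851  0.718  1.37  -0.454  1.711  1.004] p [0.3861 0.2928 0.0668] z [-0.043 -0.708 -0.705] y [ 0.998 -0.061  0.   ] F [-0.4  0.2 -1.9] w 0.0195 g 39.999046325683594
d [-0.0002 -0.0008 -0.0013] rv [0.2  0.   0.01] |rv| 0.2 n 1 row [-0.0002 -0.0008 -0.0013] [0.2  0.   0.01]
```

Request:
carry_out(
  motion="0 -0.0007 -0.0009 0 0 0 255; 0 -0.0007 -0.0009 0 0 0 255; 0 0 0 0 0 0 255; 0 0 0 0 0 0 255",
)

```text
time_s: 13.18
ee_pos: [0.3862, 0.2921, 0.0659]
eef_rot: [3.14, 0.788, 1.508]
force: [-3.5, 5.0, 7.6]
grip_width: 0.0192
grip_force: 40.0
```

```bash
python3 - <<'E'
from h import *
o=obs(); go(foot+.073*s+.044*zt,Rxz(-s,zt),o)
p=np.array(o["ee_pos"]); Ro=R.from_euler('xyz',o["eef_rot"]).as_matrix(); g=p-.044*Ro[:,2]
for n in("side","top"):
    c=cam(n); X=pts(c); L=(X-g)@Ro; np.save(n+"2i.npy",c["pixels"])
    m=(abs(L[...,0])<.11)&(abs(L[...,1])<.013)&(abs(L[...,2])<.016); b=L[m]; t=-b[:,0]; z=(t>.05)
    print(n,t.min(),t.max(),np.percentile(b[z,2],[5,50]))
a=np.load("side2i.npy")[170:330,280:490]; save("s2c.png",cv2.resize(a,None,fx=3.5,fy=3.5,interpolation=cv2.INTER_CUBIC))
E
```

```text
t 13.18 q [ 0.85   0.717  1.373 -0.454  1.707  1.005] p [0.3862 0.2921 0.0659] z [-0.042 -0.707 -0.706] y [ 0.998 -0.061  0.001] F [-3.5  5.   7.6] w 0.0192 g 40.00445365905762
d [-0.0003 -0.0001 -0.0004] rv [ 0.12  0.07 -0.  ] |rv| 0.1 n 1 row [-0.0003 -0.0001 -0.0004] [ 0.12  0.07 -0.  ]
side -0.07802659973262188 0.09177040810943571 [-0.00632318 -0.00302226]
top -0.07752194133976444 0.09424871482634062 [-0.00876874 -0.00503461]
```

View pics/s2c.png

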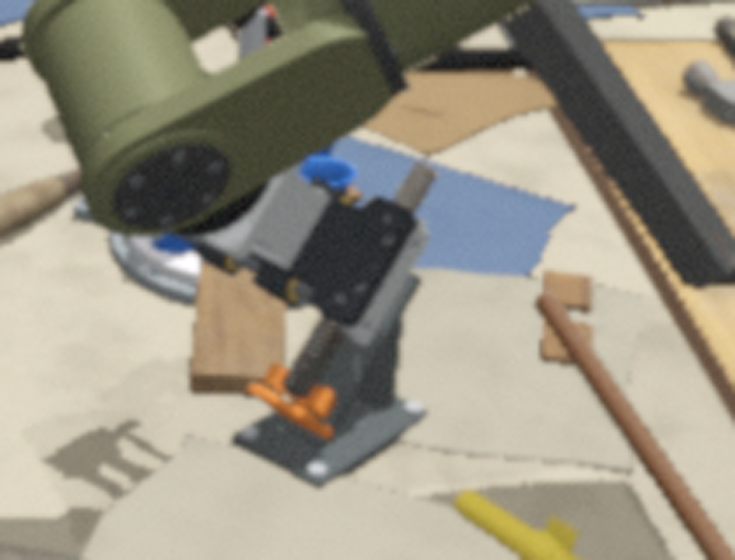

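Request:
carry_out(
  motion="0 0 0 0 0 0 200; 0 0 0 0 0 0 160; 0 0 0 0 0 0 100; 0 0 0 0 0 0 100; 0 0 0 0 0 0 100; 0 0 0 0 0 0 100; 0 0 0 0 0 0 100; 0.001 0.014 0.014 0 0 0 100; 0.001 0.021 0.021 0 0 0 100; 0.001 0.021 0.021 0 0 0 100; 0.001 0.021 0.021 0 0 0 100; 0.001 0.021 0.021 0 0 0 100; 0 0 0 0 0 0 100",
)

```text
time_s: 14.37
ee_pos: [0.3915, 0.3928, 0.1665]
eef_rot: [3.136, 0.784, 1.507]
force: [-0.0, 0.5, 1.2]
grip_width: 0.0568
grip_force: 0.0
```

```bash
cat >> h.py <<'E'
def reststud():
    for n in("side","top","wrist"):
        c=cam(n); X=pts(c)-foot; t=X@s; h=X@(-zt); w=X@np.array([.998,-.061,0])
        m=(t>-.01)&(t<.19)&(abs(w)<.014)&(abs(h)<.016); tt=t[m]
        r=[]
        for a in (.03,.05,.07,.085,.115,.135,.15):
            z=m&(abs(t-a)<.008)
            if z.sum()>6: r.append(('%.3f'%a,z.sum(),np.percentile(w[z],[5,95]).round(4),np.percentile(h[z],[50,95]).round(4)))
        print(n,'t max',tt.max().round(4) if m.sum() else None,*r,sep='\n   ')
E
python3 - <<'E'
from h import *
obs(); reststud()
E
```

```text
t 14.37 q [ 0.936  0.791  0.992 -0.441  2.013  0.943] p [0.3915 0.3928 0.1665] z [-0.039 -0.705 -0.708] y [ 0.998 -0.059  0.004] F [-0.   0.5  1.2] w 0.0568 g 0.0
side
   t max
   0.1614
   ('0.030', np.int64(70), array([-0.0127,  0.0025]), array([0.0043, 0.0085]))
   ('0.050', np.int64(67), array([-0.013 ,  0.0032]), array([0.0041, 0.0074]))
   ('0.070', np.int64(68), array([-0.0126,  0.0032]), array([0.0033, 0.0087]))
   ('0.085', np.int64(67), array([-0.0135,  0.0033]), array([0.0042, 0.0091]))
   ('0.115', np.int64(65), array([-0.0129,  0.0015]), array([0.0039, 0.0088]))
   ('0.135', np.int64(58), array([-0.0117,  0.0021]), array([0.0028, 0.0071]))
   ('0.150', np.int64(57), array([-0.0098,  0.0018]), array([0.003 , 0.0072]))
top
   t max
   0.1628
   ('0.030', np.int64(35), array([-0.0094,  0.007 ]), array([0.0072, 0.0123]))
   ('0.050', np.int64(37), array([-0.0113,  0.0075]), array([0.0068, 0.0109]))
   ('0.070', np.int64(34), array([-0.0108,  0.0077]), array([0.0067, 0.0097]))
   ('0.085', np.int64(32), array([-0.0106,  0.0077]), array([0.0075, 0.0117]))
   ('0.115', np.int64(50), array([-0.0101,  0.0082]), array([0.007 , 0.0108]))
   ('0.135', np.int64(37), array([-0.0092,  0.0062]), array([0.0067, 0.0095]))
   ('0.150', np.int64(36), array([-0.0089,  0.0064]), array([0.0049, 0.0083]))
wrist
   t max
   0.1614
   ('0.030', np.int64(441), array([-0.0082,  0.0079]), array([0.0074, 0.0094]))
   ('0.050', np.int64(431), array([-0.0076,  0.0083]), array([0.0073, 0.0093]))
   ('0.070', np.int64(418), array([-0.0078,  0.0089]), array([0.0067, 0.009 ]))
   ('0.085', np.int64(485), array([-0.0104,  0.0098]), array([0.0072, 0.0107]))
   ('0.115', np.int64(355), array([-0.008 ,  0.0091]), array([0.0066, 0.0089]))
   ('0.135', np.int64(325), array([-0.0073,  0.0084]), array([0.0059, 0.0078]))
   ('0.150', np.int64(315), array([-0.0068,  0.0079]), array([0.0057, 0.0074]))
```

```bash
cat > fk.py <<'E'
from h import *
from scipy.optimize import least_squares
E_=lambda a,t:R.from_euler(a,t).as_matrix()
D=[eval(l.replace('np.float64','')) for l in open("log.txt")]+[[[-1.38363646,.300455889,1.52158865,0,1.3206478,-.0665950],[.13801439,-.53209885,.16719148],[-3.14049,0,.253757]],[[.5039,-.2101,1.4754,0,1.8772,-.1007],[.2891,.2012,.4233],[-3.1407,0,2.1754]]]
def fk(k,q,sg=-1,full=False):
    a1,h,L2,a3,d4,d6,o1,ow=k
    A=E_('z',q[0]); B=A@E_('y',q[1]); C=A@E_('y',q[1]+q[2]); Dd=C@E_('z',sg*q[3]); F=Dd@E_('y',q[4])
    sh=A@[a1,o1,h]; el=sh+B@[0,0,L2]; wr=el+C@[a3,0,d4]; tc=wr+Dd@[0,ow,0]+F@[0,0,d6]
    return (sh,el,wr,tc,F@E_('z',q[5]+np.pi/2)) if full else tc
def fit():
    best=None
    for sg in(1,-1):
        r=least_squares(lambda k:np.concatenate([(fk(k,q,sg)-p) for q,p,e in D]),[.1,.4,.4,0,.4,.25,.037,0])
        if best is None or r.cost<best[0]: best=(r.cost,sg,r.x)
    return best
E
python3 - <<'E'
from fk import *
c,sg,k=fit(); print(c,sg,k.round(4))
print([np.linalg.norm(fk(k,q,sg)-p).round(4) for q,p,e in D])
for q,p,e in D[-4:-2]:
    M=fk(k,q,sg,True)[4]; print(np.degrees(R.from_matrix(M.T@E_('xyz',e)).magnitude()))
def ik(p,Rt,q0):
    def f(q):
        z=fk(k,q,sg,True); return np.r_[(z[3]-p)*10,R.from_matrix(z[4].T@Rt).as_rotvec()]
    r=least_squares(f,q0,bounds=([-3.03,-.79,.23,-1.04,0,-2.55],[3.03,2.21,2.52,4.18,3.07,2.55])); return r.x,r.cost
y=np.array([.998,-.061,0]); 
Rg=np.c_[np.cross(y,-s),y,-s]
for nm,p in(("pre",foot+.16*s),("grip",foot+.083*s),("hi",foot+.25*s)):
    q,cc=ik(p,Rg,[.3,.3,1.5,.7,1.4,0]); z=fk(k,q,sg,True); print(nm,q.round(3),'cost',cc,'el',z[1].round(3),'wr',z[2].round(3),'tcp',z[3].round(3))
Ri=np.c_[[0,1,0],[1,0,0],[0,0,-1]].astype(float)
q,cc=ik([.52,.165,.1],Ri,[.3,.3,1.5,0,1.4,0]); z=fk(k,q,sg,True); print('ins',q.round(3),cc,z[1].round(3),z[2].round(3))
E
```

```text
1.5988524157472725e-10 1 [0.     0.2212 0.4242 0.0409 0.4475 0.3083 0.0366 0.    ]
[np.float64(0.0), np.float64(0.0), np.float64(0.0), np.float64(0.0), np.float64(0.0), np.float64(0.0), np.float64(0.0), np.float64(0.0), np.float64(0.0), np.float64(0.0), np.float64(0.0), np.float64(0.0), np.float64(0.0), np.float64(0.0), np.float64(0.0), np.float64(0.0), np.float64(0.0)]
3.744056543601333e-14
2.2116861720281155e-14
pre [ 0.02   0.028  2.094  0.889  1.138 -0.362] cost 3.9232015030409795e-27 el [0.011 0.037 0.645] wr [0.371 0.044 0.376] tcp [0.384 0.262 0.158]
grip [ 0.162  0.161  2.106  1.     0.96  -0.418] cost 4.424491348474184e-22 el [0.061 0.047 0.64 ] wr [0.374 0.098 0.322] tcp [0.387 0.316 0.104]
hi [-0.153 -0.082  2.033  0.802  1.367 -0.336] cost 5.130918107364631e-19 el [-0.029  0.041  0.644] wr [ 0.367 -0.019  0.44 ] tcp [0.38  0.198 0.222]
ins [ 0.24   0.355  1.613 -0.     1.174  0.24 ] 1.147708732414115e-23 [0.134 0.071 0.619] [0.52  0.165 0.408]
```

```bash
cat >> h.py <<'E'
yg=np.array([.998,-.061,0]); Rg=np.c_[np.cross(yg,-s),yg,-s]
E
python3 - <<'E'
from h import *
go(foot+.22*s,Rg)
X=np.load("top0.npy"); I=np.load("top0i.npy")
# leg slices
for r in np.arange(.35,.72,.05):
    m=(abs(X[...,0]-r)<.01)&(X[...,1]>-.1)&(X[...,1]<.16)&(X[...,2]>max(.06,(r-.3)*1.03-.05))&(X[...,2]<.6)&(I.max(-1)<90)
    if m.sum()>5: b=X[m]; print(round(r,2),m.sum(),b.min(0).round(3),b.max(0).round(3))
E
```

```text
d [-0.0095 -0.1696  0.0384] rv [ 9.009e+01 -5.520e+00 -1.000e-02] |rv| 90.3 n 13 row [-0.0007 -0.013   0.003 ] [ 6.93 -0.42 -0.  ]
0.35 162 [ 0.34  -0.033  0.061] [0.359 0.018 0.105]
0.4 184 [ 0.39  -0.024  0.097] [0.41  0.028 0.159]
0.45 206 [ 0.44  -0.012  0.147] [0.46  0.04  0.209]
0.5 253 [ 0.49  -0.     0.201] [0.51  0.051 0.263]
0.55 288 [0.54  0.009 0.254] [0.56  0.062 0.316]
0.6 332 [0.59  0.019 0.308] [0.61  0.073 0.37 ]
0.65 388 [0.64  0.031 0.354] [0.66  0.083 0.426]
0.7 456 [0.69  0.041 0.411] [0.71  0.094 0.474]
```

Request:
carry_out(
  motion="-0.0007 -0.013 0.015 6.93 -0.42 0 100; -0.0007 -0.013 0.015 6.93 -0.42 0 100; -0.0007 -0.013 0.015 6.93 -0.42 0 100; -0.0007 -0.013 0.015 6.93 -0.42 0 100; -0.0007 -0.013 0.015 6.93 -0.42 0 100; -0.0007 -0.013 0.015 6.93 -0.42 0 100; -0.0007 -0.013 0.003 6.93 -0.42 0 100; -0.0007 -0.013 -0.009 6.93 -0.42 0 100; -0.0007 -0.013 -0.009 6.93 -0.42 0 100; -0.0007 -0.013 -0.009 6.93 -0.42 0 100; -0.0007 -0.013 -0.009 6.93 -0.42 0 100; -0.0007 -0.013 -0.009 6.93 -0.42 0 100; -0.0007 -0.013 -0.009 6.93 -0.42 0 100; 0 0 0 0 0 0 100; 0 0 0 0 0 0 100; 0 0 0 0 0 0 100",
)

```text
time_s: 15.85
ee_pos: [0.382, 0.2202, 0.2017]
eef_rot: [-3.139, -0.785, 1.506]
force: [-1.1, 0.3, 0.6]
grip_width: 0.0571
grip_force: 0.0
```

```bash
python3 - <<'E'
from h import *
o=obs(); go(foot+.22*s,Rg,o); reststud()
E
```

```text
t 15.85 q [-0.092 -0.052  2.056  0.826  1.29  -0.333] p [0.382  0.2202 0.2017] z [ 0.043  0.705 -0.708] y [ 0.998 -0.063 -0.002] F [-1.1  0.3  0.6] w 0.0571 g 0.0
d [-0.0004 -0.0008 -0.0011] rv [ 0.03 -0.13  0.1 ] |rv| 0.2 n 1 row [-0.0004 -0.0008 -0.0011] [ 0.03 -0.13  0.1 ]
side
   t max
   0.162
   ('0.030', np.int64(72), array([-0.0126,  0.0022]), array([0.0042, 0.008 ]))
   ('0.050', np.int64(69), array([-0.0129,  0.003 ]), array([0.0043, 0.008 ]))
   ('0.070', np.int64(68), array([-0.0122,  0.0018]), array([0.0037, 0.0071]))
   ('0.085', np.int64(68), array([-0.0128,  0.0025]), array([0.0037, 0.0082]))
   ('0.115', np.int64(65), array([-0.0131,  0.003 ]), array([0.0034, 0.0071]))
   ('0.135', np.int64(59), array([-0.0112,  0.0015]), array([0.0031, 0.0067]))
   ('0.150', np.int64(57), array([-0.0101,  0.0017]), array([0.003 , 0.0076]))
top
   t max
   0.1638
   ('0.030', np.int64(32), array([-0.0096,  0.0071]), array([0.0072, 0.0119]))
   ('0.050', np.int64(40), array([-0.0113,  0.0074]), array([0.0069, 0.0109]))
   ('0.070', np.int64(37), array([-0.0108,  0.0077]), array([0.006
[... 208 characters left out ...]
0092,  0.006 ]), array([0.0065, 0.01  ]))
   ('0.150', np.int64(37), array([-0.0087,  0.0063]), array([0.0055, 0.0087]))
wrist
   t max
   0.1625
   ('0.030', np.int64(39), array([-0.0077,  0.0078]), array([0.0078, 0.0085]))
   ('0.050', np.int64(53), array([-0.0086,  0.0077]), array([0.007 , 0.0086]))
   ('0.070', np.int64(44), array([-0.0078,  0.0071]), array([0.0073, 0.0085]))
   ('0.085', np.int64(52), array([-0.0127,  0.0072]), array([0.0082, 0.0147]))
   ('0.115', np.int64(155), array([-0.012 ,  0.0109]), array([0.0054, 0.0091]))
   ('0.135', np.int64(89), array([-0.0071,  0.0078]), array([0.0056, 0.0067]))
   ('0.150', np.int64(111), array([-0.0067,  0.0083]), array([0.0051, 0.0064]))
```

Request:
carry_out(
  motion="0.0005 0.0088 -0.0092 0 0 0 100; 0.0005 0.0088 -0.0092 0 0 0 100; 0.0005 0.0088 -0.0092 0 0 0 100; 0.0005 0.0088 -0.0092 0 0 0 100; 0.0005 0.0088 -0.0092 0 0 0 100; 0.0005 0.0088 -0.0092 0 0 0 100; 0.0005 0.0088 -0.0092 0 0 0 100; 0.0005 0.0088 -0.0092 0 0 0 100; 0.0005 0.0088 -0.0092 0 0 0 100; 0.0005 0.0088 -0.0092 0 0 0 100; 0.0002 0.0024 -0.0022 0 0 0 100; 0.0002 0.0024 -0.0022 0 0 0 100; 0.0002 0.0024 -0.0022 0 0 0 100; 0 0 0 0 0 0 100; 0 0 0 0 0 0 100; 0 0 0 0 0 0 100",
)

```text
time_s: 17.33
ee_pos: [0.3879, 0.3155, 0.1038]
eef_rot: [-3.141, -0.787, 1.51]
force: [0.5, -0.5, 0.6]
grip_width: 0.057
grip_force: 0.0
```

```bash
python3 - <<'E'
from h import *
o=obs(); go(foot+.083*s,Rg,o)
E
```

```text
t 17.33 q [ 0.16   0.161  2.105  1.001  0.962 -0.42 ] p [0.3879 0.3155 0.1038] z [ 0.043  0.707 -0.706] y [ 0.998 -0.061 -0.   ] F [ 0.5 -0.5  0.6] w 0.057 g 0.0
d [-0.0005  0.0005 -0.0001] rv [-0.07  0.    0.  ] |rv| 0.1 n 1 row [-0.0005  0.0005 -0.0001] [-0.07  0.    0.  ]
```

Lateral offset about 1 mm: shift −x slightly, then close.

Request:
carry_out(
  motion="-0.0012 0 0 0 0 0 100; 0 0 0 0 0 0 160; 0 0 0 0 0 0 200; 0 0 0 0 0 0 255; 0 0 0 0 0 0 255; 0 0 0 0 0 0 255; 0 0 0 0 0 0 255; 0 0 0 0 0 0 255; 0 0 0 0 0 0 255; 0 0 0 0 0 0 255; 0 0 0 0 0 0 255; 0 0 0 0 0 0 255",
  grip_force=40,
)

```text
time_s: 18.33
ee_pos: [0.3867, 0.3157, 0.1036]
eef_rot: [-3.141, -0.787, 1.509]
force: [3.2, 2.2, 0.9]
grip_width: 0.0182
grip_force: 40.0
```

```bash
python3 - <<'E'
from h import *
o=obs()
E
```

```text
t 18.33 q [ 0.161  0.16   2.108  1.002  0.961 -0.421] p [0.3867 0.3157 0.1036] z [ 0.043  0.707 -0.706] y [ 0.998 -0.061 -0.   ] F [3.2 2.2 0.9] w 0.0182 g 39.99895691871643
```

Request:
carry_out(
  motion="0.0004 0.005 0.005 0 0 0 255; 0.0004 0.008 0.008 0 0 0 255; 0.0004 0.008 0.008 0 0 0 255; 0 0 0.025 0 0 0 255; 0 0 0.03 0 0 0 255; 0 0 0.03 0 0 0 255; 0 0 0.03 0 0 0 255; 0.0189 -0.0246 0 -6.43 0.39 0 255; 0.0189 -0.0246 0 -6.43 0.39 0 255; 0.0189 -0.0246 0 -6.43 0.39 0 255; 0.0189 -0.0246 0 -6.43 0.39 0 255; 0.0189 -0.0246 0 -6.43 0.39 0 255; 0.0189 -0.0246 0 -6.43 0.39 0 255; 0.0189 -0.0246 0 -6.43 0.39 0 255; 0 0 0 0 0 0 255; 0 0 0 0 0 0 255; 0 0 0 0 0 0 255; 0 0 0 0 0 0 255",
)

```text
time_s: 19.83
ee_pos: [0.5193, 0.1648, 0.2395]
eef_rot: [-3.141, -0.001, 1.509]
force: [0.3, -0.3, -1.4]
grip_width: 0.0186
grip_force: 40.0
```

```bash
cat >> h.py <<'E'
def heldv():
    o=obs(); Ro=R.from_euler('xyz',o["eef_rot"]).as_matrix(); tip=np.array(o["ee_pos"])-.037*Ro[:,2]
    for n in("side","top","wrist"):
        X=pts(cam(n)); L=(X-tip)@Ro
        m=(np.hypot(L[...,0],L[...,1])<.03)&(L[...,2]>.008)&(L[...,2]<.15); b=L[m]
        if m.sum()<10: continue
        print(n,m.sum(),'zmax',b[:,2].max().round(4))
        for a in (.02,.04,.06,.08,.1,.11):
            z=abs(b[:,2]-a)<.008
            if z.sum()>5: w=X[m][z]; print('   %.2f'%a,z.sum(),'world x',np.percentile(w[:,0],[3,50,97]).round(4),'y',np.percentile(w[:,1],[3,50,97]).round(4))
    return tip
E
python3 - <<'E'
from h import *
print(heldv())
c=cam("wrist"); X=pts(c); I=c["pixels"].astype(int)
for f in ("now","w2","w1","top0"):
    if f!="now": X=np.load(f+".npy"); I=np.load(f+"i.npy").astype(int)
    m=(I[...,2]>I[...,0]+60)&(X[...,2]>.069)&(X[...,2]<.085)&(abs(X[...,0]-.57)<.11)&(abs(X[...,1]-.18)<.11)
    b=X[m][:,:2]
    if len(b)<30: print(f,len(b)); continue
    from scipy.optimize import least_squares
    def res(k):
        a=k[2]+np.arange(6)*np.pi/3; C=np.c_[k[0]+.06*np.cos(a),k[1]+.06*np.sin(a)]
        d=np.min(np.linalg.norm(b[:,None]-C,axis=2),axis=1); return d-k[3]
    r=least_squares(res,[.577,.183,np.radians(197.5),.018],loss='soft_l1',f_scale=.002)
    k=r.x; print(f,m.sum(),'axis',k[:2].round(4),np.degrees(k[2]).round(2),'rr',k[3].round(4),'rms',np.std(res(k)).round(4),'load',(k[0]+.06*np.cos(k[2])).round(4),(k[1]+.06*np.sin(k[2])).round(4))
E
```

```text
t 19.83 q [2.400e-01 2.440e-01 1.426e+00 1.000e-03 1.472e+00 3.010e-01] p [0.5193 0.1648 0.2395] z [-0.     0.001 -1.   ] y [ 0.998 -0.061 -0.   ] F [ 0.3 -0.3 -1.4] w 0.0186 g 39.999529123306274
side 365 zmax 0.116
   0.02 73 world x [0.5047 0.5128 0.5235] y [0.1602 0.1719 0.1779]
   0.04 48 world x [0.5069 0.5125 0.523 ] y [0.1615 0.1696 0.1759]
   0.06 54 world x [0.5075 0.5133 0.5249] y [0.1584 0.1703 0.1733]
   0.08 46 world x [0.5084 0.5118 0.5212] y [0.1577 0.1697 0.1742]
   0.10 53 world x [0.5068 0.5125 0.5229] y [0.1589 0.1686 0.1749]
   0.11 42 world x [0.5071 0.5123 0.5235] y [0.157  0.1696 0.1732]
top 100 zmax 0.1131
   0.02 21 world x [0.5056 0.5126 0.5253] y [0.1671 0.1727 0.1809]
   0.04 6 world x [0.5122 0.5158 0.5212] y [0.1712 0.1727 0.1738]
   0.06 14 world x [0.5089 0.5144 0.5239] y [0.1631 0.1723 0.1734]
   0.08 14 world x [0.5087 0.513  0.5245] y [0.1638 0.1722 0.1733]
   0.10 14 world x [0.5083 0.5135 0.5223] y [0.1629 0.172  0.1739]
   0.11 13 world x [0.5086 0.5137 0.5238] y [0.1647 0.1715 0.1743]
wrist 1444 zmax 0.115
   0.02 500 world x [0.5081 0.5174 0.53  ] y [0.1644 0.1732 0.1812]
   0.04 124 world x [0.5104 0.5212 0.5288] y [0.1681 0.1728 0.1743]
   0.06 172 world x [0.5115 0.5205 0.5293] y [0.1667 0.1724 0.1739]
   0.08 127 world x [0.5122 0.5212 0.5294] y [0.168  0.1729 0.1742]
   0.10 105 world x [0.5121 0.5213 0.5295] y [0.1679 0.1732 0.1743]
   0.11 81 world x [0.5119 0.5205 0.5294] y [0.1687 0.1733 0.1745]
[0.51927642 0.16478033 0.27653639]
now 3757 axis [0.5785 0.1826] 197.26 rr 0.0186 rms 0.0019 load 0.5212 0.1648
w2 7594 axis [0.5783 0.1838] 197.37 rr 0.0189 rms 0.0018 load 0.521 0.1659
w1 716 axis [0.5777 0.1824] 197.29 rr 0.0188 rms 0.0018 load 0.5204 0.1646
top0 532 axis [0.5765 0.1829] 197.18 rr 0.0185 rms 0.0021 load 0.5192 0.1652
```

Request:
carry_out(
  motion="0.0005 0.0006 -0.025 0 0 0 255; 0 0 -0.025 0 0 0 255; 0 0 -0.025 0 0 0 255; 0 0 -0.01 0 0 0 255; 0 0 -0.01 0 0 0 255; 0 0 -0.01 0 0 0 255; 0 0 -0.005 0 0 0 255; 0 0 0 0 0 0 255; 0 0 0 0 0 0 255",
)

```text
time_s: 20.78
ee_pos: [0.5208, 0.1651, 0.1301]
eef_rot: [3.141, 0.0, 1.51]
force: [0.6, 0.2, -1.4]
grip_width: 0.0186
grip_force: 40.0
```

```bash
python3 - <<'E'
from h import *
o=obs()
E
```

```text
t 20.78 q [ 2.400e-01  3.250e-01  1.579e+00 -1.000e-03  1.238e+00  3.020e-01] p [0.5208 0.1651 0.1301] z [ 0.001 -0.    -1.   ] y [ 0.998 -0.061  0.001] F [ 0.6  0.2 -1.4] w 0.0186 g 39.99951481819153
```

Request:
carry_out(
  motion="0 0 -0.005 0 0 0 255; 0 0 -0.005 0 0 0 255; 0 0 -0.005 0 0 0 255; 0 0 -0.005 0 0 0 255; 0 0 -0.002 0 0 0 255; 0 0 0 0 0 0 255; 0 0 0 0 0 0 255",
)

```text
time_s: 21.37
ee_pos: [0.5205, 0.165, 0.1074]
eef_rot: [-3.141, 0.001, 1.509]
force: [-0.1, -0.1, -1.4]
grip_width: 0.0182
grip_force: 40.0
```

```bash
python3 - <<'E'
from h import *
o=obs()
E
```

```text
t 21.37 q [ 2.400e-01  3.480e-01  1.603e+00 -1.000e-03  1.191e+00  3.020e-01] p [0.5205 0.165  0.1074] z [-0.    -0.001 -1.   ] y [ 0.998 -0.061 -0.   ] F [-0.1 -0.1 -1.4] w 0.0182 g 39.9995756149292
```

Request:
carry_out(
  motion="0 0 -0.001 0 0 0 255; 0 0 -0.001 0 0 0 255; 0 0 -0.001 0 0 0 255; 0 0 0 0 0 0 255; 0 0 0 0 0 0 255",
)

```text
time_s: 21.78
ee_pos: [0.521, 0.1652, 0.1056]
eef_rot: [3.14, 0.0, 1.509]
force: [-1.7, 0.6, 8.2]
grip_width: 0.0188
grip_force: 40.0
```

```bash
python3 - <<'E'
from h import *
o=obs()
E
```

```text
t 21.78 q [ 2.400e-01  3.500e-01  1.605e+00 -1.000e-03  1.185e+00  3.020e-01] p [0.521  0.1652 0.1056] z [ 0.001 -0.    -1.   ] y [ 0.998 -0.061  0.001] F [-1.7  0.6  8.2] w 0.0188 g 40.01036882400513
```

Request:
carry_out(
  motion="0 0 0 0 0 0 220; 0 0 0 0 0 0 200; 0 0 0 0 0 0 180; 0 0 0 0 0 0 160; 0 0 0 0 0 0 150; 0 0 0 0 0 0 150; 0 0 0 0 0 0 150; 0 0 0 0 0 0 150; 0 0 0.015 0 0 0 150; 0 0 0.025 0 0 0 150; 0 0 0.03 0 0 0 150; 0 0 0.035 0 0 0 150; 0 0 0.035 0 0 0 150; 0 0 0.01 0 0 0 150; 0 0 0 0 0 0 150",
)

```text
time_s: 23.03
ee_pos: [0.5214, 0.1653, 0.2573]
eef_rot: [3.137, -0.001, 1.51]
force: [0.1, -0.4, -0.8]
grip_width: 0.0393
grip_force: 0.0
```

```bash
cat >> h.py <<'E'
def upright(C):
    C=np.array(C)
    for n in("side","top","wrist"):
        X=pts(cam(n)); m=(np.hypot(X[...,0]-C[0],X[...,1]-C[1])<.03)&(X[...,2]>.085)&(X[...,2]<.2); w=X[m]
        if m.sum()<8: print(n,m.sum()); continue
        print(n,m.sum(),'top z',w[:,2].max().round(4))
        for a in (.1,.12,.14,.16,.175):
            z=abs(w[:,2]-a)<.008
            if z.sum()>4: print('   %.3f'%a,z.sum(),np.percentile(w[z,0],[3,97]).round(4),np.percentile(w[z,1],[3,97]).round(4))
E
python3 - <<'E'
from h import *
from scipy.optimize import least_squares
obs(); upright([.5205,.165])
for n in("top","wrist"):
    c=cam(n); X=pts(c); I=c["pixels"].astype(int)
    m=(I[...,2]>I[...,0]+60)&(X[...,2]>.069)&(X[...,2]<.085)&(abs(X[...,0]-.57)<.11)&(abs(X[...,1]-.18)<.11); b=X[m][:,:2]
    def res(k):
        a=k[2]+np.arange(6)*np.pi/3; C=np.c_[k[0]+.06*np.cos(a),k[1]+.06*np.sin(a)]
        return np.min(np.linalg.norm(b[:,None]-C,axis=2),axis=1)-k[3]
    k=least_squares(res,[.577,.183,np.radians(197.5),.018],loss='soft_l1',f_scale=.002).x; print(n,len(b),k.round(4),np.degrees(k[2]))
    m=(X[...,2]>.187)&(X[...,2]<.215)&(np.hypot(X[...,0]-.578,X[...,1]-.183)<.045); w=X[m]
    if m.sum()>20:
        t=w[w[:,2]>.2]; print('bar',m.sum(),cv2.minAreaRect((t[:,:2]*1000).astype(np.float32)),t[:,2].mean())
E
```

```text
t 23.03 q [ 2.400e-01  2.380e-01  1.393e+00 -1.000e-03  1.506e+00  3.020e-01] p [0.5214 0.1653 0.2573] z [ 0.005  0.001 -1.   ] y [ 0.998 -0.061  0.005] F [ 0.1 -0.4 -0.8] w 0.0393 g 0.0
side 310 top z 0.1845
   0.100 45 [0.508  0.5225] [0.1595 0.1741]
   0.120 58 [0.5043 0.5224] [0.1611 0.1805]
   0.140 49 [0.5068 0.5236] [0.1597 0.175 ]
   0.160 42 [0.5083 0.5216] [0.1639 0.1736]
   0.175 47 [0.508  0.5209] [0.1604 0.174 ]
top 120 top z 0.1882
   0.100 6 [0.5129 0.5235] [0.1721 0.1745]
   0.120 16 [0.5069 0.5268] [0.1607 0.1816]
   0.140 18 [0.5092 0.5258] [0.1595 0.1733]
   0.160 13 [0.511  0.5252] [0.1632 0.1731]
   0.175 23 [0.5115 0.5248] [0.1584 0.1728]
wrist 793 top z 0.1853
   0.100 12 [0.5164 0.5274] [0.1731 0.1755]
   0.120 90 [0.5092 0.5318] [0.1644 0.1836]
   0.140 75 [0.5129 0.5309] [0.1633 0.1751]
   0.160 79 [0.5132 0.5296] [0.1682 0.1748]
   0.175 182 [0.5139 0.5291] [0.1598 0.1746]
top 438 [0.5764 0.1829 3.4404 0.0184] 197.12122974777236
bar 193 ((576.6098022460938, 182.54571533203125), (14.505966186523438, 70.02647399902344), 17.426881790161133) 0.20727416197223347
wrist 3503 [0.5785 0.1826 3.443  0.0186] 197.2711044467941
bar 2109 ((578.7025146484375, 182.64251708984375), (14.48027515411377, 70.03318786621094), 17.427692413330078) 0.20628630284429317
```

```bash
python3 - <<'E'
from fk import *
c,sg,k=fit()
P=np.vstack([np.load(f+".npy").reshape(-1,3) for f in("top0","side0")]); P=P[~np.isnan(P[:,0])]
P=P[(P[:,0]>.3)&(P[:,0]<.95)&(P[:,1]>-.2)&(P[:,1]<.6)&(P[:,2]>.215)&(P[:,2]<.75)]
C=np.array([.578,.1826])
for a in np.arange(17.4,78,10):
    a=np.radians(a); y=np.array([np.cos(a),np.sin(a)]); x=np.array([-y[1],y[0]])
    d=P[:,:2]-C; dx=np.maximum(abs(d@x)-.0375,0); dy=np.maximum(abs(d@y)-.0885,0); 
    z=(P[:,2]>.24)&(P[:,2]<.40); i=np.argmin(np.hypot(dx,dy)+9*~z)
    print(np.degrees(a).round(1),'body',np.hypot(dx,dy)[i].round(3),P[i].round(3),end=' | ')
    Rt=np.c_[np.r_[np.cross(np.r_[y,0],[0,0,-1])],np.r_[y,0],[0,0,-1]]
    f=lambda q:np.r_[(fk(k,q,sg)-np.r_[C,.153])*10,R.from_matrix(fk(k,q,sg,True)[4].T@Rt).as_rotvec()]
    q=least_squares(f,[.3,.4,1.4,0,1.3,0]).x; sh,el,wr,tc,_=fk(k,q,sg,True)
    for nm,A,B in(("fore",el,wr),("wrist",wr,wr-[0,0,.12])):
        t=np.clip((P-A)@(B-A)/((B-A)@(B-A)),0,1); D_=np.linalg.norm(P-A-t[:,None]*(B-A),axis=1); j=np.argmin(D_); print(nm,D_[j].round(3),P[j].round(3),end=' ')
    print(q.round(2))
go([.578,.1826,.2573],np.eye(3))
E
```

```text
17.4 body 0.066 [0.521 0.056 0.254] | fore 0.132 [0.653 0.083 0.416] wrist 0.11 [0.601 0.075 0.359] [ 0.25  0.44  1.37  0.    1.34 -0.06]
27.4 body 0.053 [0.521 0.056 0.254] | fore 0.132 [0.653 0.083 0.416] wrist 0.11 [0.601 0.075 0.359] [ 0.25  0.44  1.37  0.    1.34 -0.23]
37.4 body 0.039 [0.541 0.062 0.261] | fore 0.132 [0.653 0.083 0.416] wrist 0.11 [0.601 0.075 0.359] [ 0.25  0.44  1.37  0.    1.34 -0.41]
47.4 body 0.028 [0.555 0.066 0.278] | fore 0.132 [0.653 0.083 0.416] wrist 0.11 [0.601 0.075 0.359] [ 0.25  0.44  1.37 -0.    1.34 -0.58]
57.4 body 0.022 [0.567 0.066 0.281] | fore 0.132 [0.653 0.083 0.416] wrist 0.11 [0.601 0.075 0.359] [ 0.25  0.44  1.37 -0.    1.34 -0.76]
67.4 body 0.019 [0.579 0.068 0.321] | fore 0.132 [0.653 0.083 0.416] wrist 0.11 [0.601 0.075 0.359] [ 0.25  0.44  1.37  0.    1.34 -0.93]
77.4 body 0.015 [0.601 0.075 0.359] | fore 0.132 [0.653 0.083 0.416] wrist 0.11 [0.601 0.075 0.359] [ 0.25  0.44  1.37  0.    1.34 -1.11]
d [0.058  0.0177 0.0047] rv [131.07 123.27  -0.29] |rv| 179.9 n 26 row [0.0022 0.0007 0.0002] [ 5.04  4.74 -0.01]
```

Request:
carry_out(
  motion="0.019 0.0058 0 0 0 6.97 150; 0.019 0.0058 0 0 0 6.97 150; 0.0188 0.0058 0 0 0 6.97 150; 0 0 0 0 0 0 150; 0 0 -0.025 0 0 0 150; 0 0 -0.025 0 0 0 150; 0 0 -0.025 0 0 0 150; 0 0 -0.015 0 0 0 150; 0 0 -0.01 0 0 0 150; 0 0 -0.003 0 0 0 150; 0 0 0 0 0 0 150; 0 0 0 0 0 0 150",
)

```text
time_s: 24.28
ee_pos: [0.5775, 0.1825, 0.1523]
eef_rot: [3.141, 0.001, 1.874]
force: [-0.2, 0.1, 1.0]
grip_width: 0.0386
grip_force: 0.0
```

```bash
python3 - <<'E'
from h import *
o=obs(); y=R.from_euler('xyz',o["eef_rot"]).as_matrix()[:,1]; print(np.degrees(np.arctan2(y[1],y[0])))
E
```

```text
t 24.28 q [ 2.460e-01  4.360e-01  1.373e+00 -1.000e-03  1.332e+00 -5.700e-02] p [0.5775 0.1825 0.1523] z [ 0.001 -0.    -1.   ] y [0.954 0.298 0.001] F [-0.2  0.1  1. ] w 0.0386 g 0.0
17.365523811478276
```

Request:
carry_out(
  motion="0 0 0 0 0 0 180; 0 0 0 0 0 0 200; 0 0 0 0 0 0 255; 0 0 0 0 0 0 255; 0 0 0 0 0 0 255; 0 0 0 0 0 0 255; 0 0 0 0 0 0 255; 0 0 0 0 0 0 255",
  grip_force=15,
)

```text
time_s: 24.95
ee_pos: [0.5778, 0.1826, 0.1518]
eef_rot: [3.14, 0.001, 1.874]
force: [5.6, 1.2, 2.0]
grip_width: 0.0139
grip_force: 15.0
```

Request:
carry_out(
  motion="0 0 0 0 0 1 255; 0 0 0 0 0 2 255; 0 0 0 0 0 3 255; 0 0 0 0 0 3 255; 0 0 0 0 0 3 255; 0 0 0 0 0 3 255; 0 0 0 0 0 0 255",
)

```text
time_s: 25.53
ee_pos: [0.5776, 0.1825, 0.1518]
eef_rot: [3.141, 0.001, 2.139]
force: [4.2, 0.5, 2.4]
grip_width: 0.0135
grip_force: 15.0
```

```bash
python3 - <<'E'
from h import *
o=obs(); print(o["moment"]); y=R.from_euler('xyz',o["eef_rot"]).as_matrix()[:,1]; print(np.degrees(np.arctan2(y[1],y[0])))
E
```

```text
t 25.53 q [ 2.460e-01  4.360e-01  1.373e+00 -1.000e-03  1.331e+00 -3.220e-01] p [0.5776 0.1825 0.1518] z [ 0.001 -0.    -1.   ] y [0.843 0.538 0.001] F [4.2 0.5 2.4] w 0.0135 g 15.003356337547302
[ 0.21331742 -0.95523737 -0.06601361]
32.53471276740879
```

Request:
carry_out(
  motion="0 0 0 0 0 3 255; 0 0 0 0 0 3 255; 0 0 0 0 0 3 255; 0 0 0 0 0 3 255; 0 0 0 0 0 3 255; 0 0 0 0 0 3 255; 0 0 0 0 0 3 255; 0 0 0 0 0 3 255; 0 0 0 0 0 3 255; 0 0 0 0 0 3 255; 0 0 0 0 0 3 255; 0 0 0 0 0 3 255; 0 0 0 0 0 3 255; 0 0 0 0 0 3 255; 0 0 0 0 0 2 255; 0 0 0 0 0 0 255; 0 0 0 0 0 0 255",
)

```text
time_s: 26.95
ee_pos: [0.5774, 0.1823, 0.1518]
eef_rot: [-3.141, 0.001, 2.902]
force: [1.6, -1.9, 6.0]
grip_width: 0.0137
grip_force: 15.0
```

```bash
python3 - <<'E'
from h import *
o=obs(); print(o["moment"]); y=R.from_euler('xyz',o["eef_rot"]).as_matrix()[:,1]; print(np.degrees(np.arctan2(y[1],y[0])))
E
```

```text
t 26.95 q [ 2.460e-01  4.360e-01  1.374e+00 -1.000e-03  1.331e+00 -1.085e+00] p [0.5774 0.1823 0.1518] z [ 0.001 -0.001 -1.   ] y [ 0.238  0.971 -0.   ] F [ 1.6 -1.9  6. ] w 0.0137 g 15.01001313328743
[-0.21136276 -0.50958571  0.08312382]
76.25973581219812
```

Turned 58.9°; release, lift clear, and check.

Request:
carry_out(
  motion="0 0 0 0 0 0 220; 0 0 0 0 0 0 190; 0 0 0 0 0 0 160; 0 0 0 0 0 0 150; 0 0 0 0 0 0 150; 0 0 0 0 0 0 150; 0 0 0 0 0 0 150; 0 0 0.015 0 0 0 150; 0 0 0.03 0 0 0 150; 0 0 0.03 0 0 0 150; 0 0 0.03 0 0 0 150; 0 0 0 0 0 0 150; 0 0 0 0 0 0 150; 0 0 0 0 0 0 150",
)

```text
time_s: 28.12
ee_pos: [0.577, 0.1824, 0.2554]
eef_rot: [-3.141, -0.001, 2.904]
force: [-0.5, 0.9, 0.8]
grip_width: 0.0391
grip_force: 0.0
```

```bash
python3 - <<'E'
from h import *
from scipy.optimize import least_squares
obs()
a=np.radians(197.2+60); L=[.578+.06*np.cos(a),.1826+.06*np.sin(a)]; print(L); upright(L)
for n in("top","wrist"):
    c=cam(n); X=pts(c); I=c["pixels"].astype(int)
    m=(I[...,2]>I[...,0]+60)&(X[...,2]>.069)&(X[...,2]<.085)&(abs(X[...,0]-.57)<.11)&(abs(X[...,1]-.18)<.11); b=X[m][:,:2]
    def res(k):
        a=k[2]+np.arange(6)*np.pi/3; C=np.c_[k[0]+.06*np.cos(a),k[1]+.06*np.sin(a)]
        return np.min(np.linalg.norm(b[:,None]-C,axis=2),axis=1)-k[3]
    k=least_squares(res,[.577,.183,np.radians(197.5),.018],loss='soft_l1',f_scale=.002).x; print(n,len(b),np.degrees(k[2]))
    m=(X[...,2]>.2)&(X[...,2]<.215)&(np.hypot(X[...,0]-.578,X[...,1]-.183)<.045); w=X[m]
    if m.sum()>20: print('bar',m.sum(),cv2.minAreaRect((w[:,:2]*1000).astype(np.float32)))
E
```

```text
t 28.12 q [ 0.246  0.381  1.213 -0.     1.549 -1.087] p [0.577  0.1824 0.2554] z [-0.001 -0.001 -1.   ] y [ 0.235  0.972 -0.001] F [-0.5  0.9  0.8] w 0.0391 g 0.0
[np.float64(0.5647070901428319), np.float64(0.12409103874166622)]
side 308 top z 0.1848
   0.100 43 [0.5503 0.5663] [0.1202 0.1341]
   0.120 68 [0.5404 0.5658] [0.1167 0.1336]
   0.140 42 [0.5517 0.5661] [0.1211 0.1338]
   0.160 43 [0.5503 0.5644] [0.1214 0.1327]
   0.175 44 [0.5509 0.5662] [0.1193 0.1322]
top 132 top z 0.1873
   0.100 10 [0.5521 0.564 ] [0.1258 0.1342]
   0.120 23 [0.541  0.5671] [0.1187 0.1355]
   0.140 19 [0.5484 0.5701] [0.1198 0.1349]
   0.160 17 [0.5519 0.566 ] [0.1227 0.1335]
   0.175 19 [0.5519 0.5663] [0.121  0.1332]
wrist 961 top z 0.1855
   0.100 36 [0.5551 0.5696] [0.1264 0.1343]
   0.120 127 [0.5433 0.5719] [0.1196 0.1359]
   0.140 92 [0.5552 0.5732] [0.1235 0.1338]
   0.160 98 [0.5552 0.5691] [0.1238 0.1336]
   0.175 206 [0.5554 0.5699] [0.1192 0.1334]
top 383 197.34905698960378
bar 127 ((568.2611694335938, 183.61688232421875), (14.848201751708984, 51.8503532409668), 78.06967163085938)
wrist 3534 197.2533850812373
bar 1744 ((578.5122680664062, 182.4271240234375), (13.950223922729492, 69.35704040527344), 76.72515869140625)
```

```bash
python3 -c "
from station import ctrl
print(ctrl.hand_in())"
```

```text
the job is handed in; nothing more can be done
None
```

The stud went into the rest and then fully down in the load socket; the carousel is one click anticlockwise by my camera check, and the job was handed in at about 28 s with no verdict returned, but I viewed 11 pictures against your limit of 10.

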